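# Make up the tea kit and the egg kit

### The job

Make up two breakfast boards: on the big one the teaspoon lies along the trough, the sugar caddy stands in the large rectangular recess and one jam tub in the small one; on the small board the salt shaker stands in the round recess and the other jam tub in the rectangular one. Everything sits upright, right down on the floor of its recess. Use the things that stand in front, not the spares along the back edge, and leave the honey jar and the white mug where they are.

Things in the scene. Friction and masses are not known exactly. Their poses are not given: they have to be found in the camera images.
- tea_board: Big flat wooden board, fixed to the table, 180 (x) x 206 (y) x 10 high, with three recesses 4 deep (recess floors 6 above the underside). Origin: centre of the underside; z up, y along the long side. Spoon trough 60 (x) x 152 (y) centred at x = -46, y = 0; large rectangular recess for the caddy 76 (x) x 90 (y) centred at x = +30, y = -44; small rectangular recess for a jam tub 54 (x) x 66 (y) centred at x = +30, y = +54.
- egg_board: Small flat wooden board, fixed to the table, 98 (x) x 178 (y) x 10 high, with two recesses 4 deep (recess floors 6 above the underside). Origin: centre of the underside; z up, y along the long side. Round recess for the shaker, diameter 66, centred at x = 0, y = -40; rectangular recess for a jam tub 54 (x) x 66 (y) centred at x = 0, y = +40.
- teaspoon: Metal teaspoon, 130 (x, bowl towards +x) x 27 (y) x 11 high, 20 g. Origin: middle of its outline, at the underside; z up. In contact it acts as the solid convex hull of its shape: about 23 wide at x = +15, widest 5 above the underside, sides sloping in above that. Pinch it across y at x = +10 to +20, fingertips 1 to 3 above the table. May lie either way round.
- sugar_caddy: Black open box with upright sugar packets in it, box 52 (x) x 66 (y) x 45 high, packets to 71 high, 260 g. Origin: centre of the underside; z up. Grip the outer side walls across x.
- salt_shaker: Glass shaker half filled with grey grains, with a grey cap, the only shaker in front, diameter 44, straight-sided to about 60, 90 high, 100 g. Origin: centre of the underside; z along its axis, up; its foot is slightly uneven, so it may lean by up to 0.05 rad as it stands.
- jam_a: One of two identical closed jam portion tubs with a flat paper-and-foil lid, 37 (x) x 50 (y, lid tab included) x 16 high; the body to grip is 34 (x) x 42 (y, from -19 to +23). 22 g. Origin: centre of the underside; z up. Pinch it across x (or y). The two are interchangeable: either may go to either board.
- jam_b: One of two identical closed jam portion tubs with a flat paper-and-foil lid, 37 (x) x 50 (y, lid tab included) x 16 high; the body to grip is 34 (x) x 42 (y, from -19 to +23). 22 g. Origin: centre of the underside; z up. Pinch it across x (or y). The two are interchangeable: either may go to either board.
- honey_jar: Bystander: honey jar with a black lid, diameter 65, 86 high. Origin: centre of the underside.
- white_mug: Bystander: white mug, 90 x 130 (with handle, along its y) x 96 high. Origin: about the centre of the underside.
Not all that is in view belongs to the job. Leave any pink look-alike of the salt_shaker alone.

How it is judged:
By the outcome, as a careful person would: the job done as asked, in the order asked, and still so for the second after the job is handed in, with the robot touching nothing.
It also fails if it takes over 144 s, if anything falls off the work surface, if the arm or the gripper's body presses on something with over 40 N, if the wrist force passes 120 N, or if a joint passes its speed limit or range.

### The arm

A 6-joint arm with a two-finger parallel gripper is mounted at the origin on a cart in front of the work surface, level with it; the furniture and walls round the work are solid. World frame = base frame: x ahead of the robot, y to its left, z up, the work surface at z = 0. Lengths are in m, angles in rad, forces in N, time in s.
With the tool pointing down it reaches from about 0.3 to 0.875 m from the base axis. Payload 6.4 kg.
Tool frame: the origin (TCP) lies at the very end of the fingers, on their centre line; the grasp point (between the pads) lies 19 mm behind it; z points along the fingers, y is the direction in which the jaws open and shut (so a half turn about z gives the same grasp; the last joint's range is limited). The gripper opens to 85 mm and grips with 20 to 120 N. Pads are 22 mm wide; open, the fingers measure 114 mm over their backs; the gripper's body (76 mm by 85 mm) begins 54 mm behind the grasp point. The pads swing forward as they close: fully open they stand 13 mm farther back than shut.
Start: joints at [0.942, 0.181, 1.607, -0, 1.354, -0.206], TCP at [0.236, 0.524, 0.231] pointing down, gripper open.
Joint ranges: [-2.99, 2.99], [-0.89, 2.07], [0.3, 2.58], [-1.14, 4.28], [0, 2.63], [-3.12, 3.12]. Speed limits (rad/s): [2.57, 2.57, 3.01, 3.14, 3.14, 3.14].

### API

Orientations are given as a unit quaternion [w, x, y, z].
In Python, from station import robot gives the robot as it stands.
- The arm moves only by the tool carry_out, never from a script. Its argument "rows" is a list of rows, each an object of numbers: "x", "y", "z": the shift along the world's x, y, z in m; "turn": the turn about the world's z in rad; "fingers": the finger opening in m, from 0 to 0.0854. A call has 1 to 12 rows; each row shifts and turns the commanded pose from where the row before left it; what a row does not reach is not made up. A row lasts 1/10 s, in which the tool goes at most 50 mm and 8.59 degrees, less where a joint would pass 70% of its speed; a pose out of reach is approached as far as the arm can. A call with a gripper value outside its range is refused whole. The fingers move at their own pace and stop on an object; the grip force is fixed at half the most. Time passes only in rows, so rows that do not move let the fingers close. It gives the time, the measured TCP pose, the force and the opening at its end, in the units of the state.
- robot.get_state(): the state, without advancing time (a new reading comes with each control period).
- robot.camera(name): name is "scene" or "top"; returns (picture, depth): 400x640x3 uint8, blue, green, red; 400x640 float32, m along the optical axis (not along the pixel's ray), 0 where there is no reading.
- robot.camera_model(name): a dict with "fx", "fy", "cx", "cy" (pixels), "origin" and "orientation" of the camera in the world. Camera axes: x right, y down, z forward; pixel columns grow to the right and rows downward; lengths in m; the calibration is good to about 2 mm. A picture is of the moment at which its call begins. camera_model takes no time and is no camera call.
- robot.close_job(): hands the job in, once; it reports no verdict.
The state is a dict: "t": time; "joint_positions": joint angles; "dq": joint speeds; "joint_efforts": joint torques, N m; "tcp_pos": TCP position; "eef_rot": TCP orientation; "contact_force": force on the tool from outside, world axes, zero at the start; "wrist_torque": the same for the moment, N m; "width": finger opening in m.
Only numpy, scipy, OpenCV 4.12 (cv2) and the standard library are available. Lean on these libraries where they do the work, as an engineer would, in place of code of your own. Each camera call takes 0.05 s, during which the arm holds its last target.

## Working session

There is one attempt and no reset: what is moved stays moved. The work goes in short steps, Python scripts to look and compute and a tool call to move; the robot and the scene stay as the last step left them, time stands still between calls to the robot, and variables do not carry over. Pictures are saved under pics/ and viewed, and the job is handed in when it is done.

Besides the shell and the picture viewer there is one more tool, called after "Request:" in YAML: its name, and indented under it one key for each argument. carry_out: Moves the arm, as the interface text tells. Its arguments: {"type":"object","properties":{"rows":{"type":"array"}},"required":["rows"]}

```bash
mkdir -p pics; ls; python3 - <<'E'
from station import robot
import cv2,numpy as np
print(robot.get_state())
for n in("scene","top"):
    p,d=robot.camera(n); cv2.imwrite(f"pics/{n}0.png",p); np.save(f"pics/{n}0.npy",d); print(n,robot.camera_model(n))
E
```

```text
pics
{'t': 0.0, 'joint_positions': array([ 9.41701499e-01,  1.81554050e-01,  1.60804787e+00,  3.07717661e-06,
        1.35377224e+00, -2.06282930e-01]), 'dq': array([-0.00145523, -0.00185454,  0.00052179, -0.00065302, -0.00116339,
       -0.00170179]), 'joint_efforts': array([ 3.71835713e-04, -4.44858992e+01, -3.51343775e+01, -3.01931814e-04,
        9.02968895e-03, -9.63832214e-07]), 'tcp_pos': array([0.23557228, 0.52390978, 0.23035756]), 'eef_rot': array([-3.62707755e-04,  2.09834997e-01,  9.77736407e-01, -8.13568077e-04]), 'contact_force': array([ 0.02568864, -0.17991489, -0.69896331]), 'wrist_torque': array([-0.01427421,  0.04851143,  0.007962  ]), 'width': 0.0854144968749079}
scene {'fx': 433.0986781949263, 'fy': 433.0986781949263, 'cx': 322.4063634419469, 'cy': 200.27387406600414, 'origin': array([-0.28042878, -0.56096957,  0.91475846]), 'orientation': array([-0.35718482,  0.78315543, -0.46173717,  0.21420868])}
top {'fx': 371.9571389947025, 'fy': 371.9571389947025, 'cx': 315.8403178083641, 'cy': 199.6309620439854, 'origin': array([ 0.40304612, -0.08572833,  1.26021888]), 'orientation': array([ 0.05935999, -0.69753507,  0.71163609, -0.05912104])}
```

View pics/scene0.png

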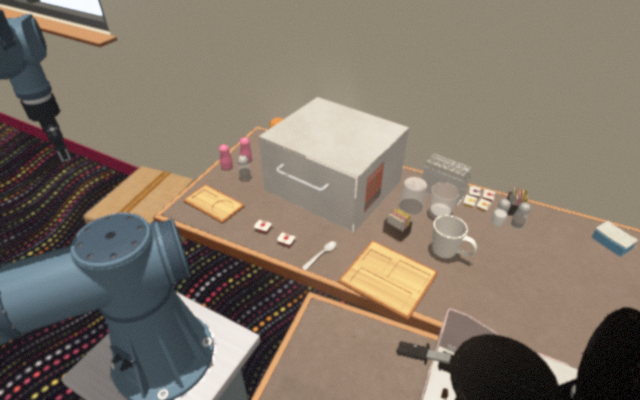

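View pics/top0.png

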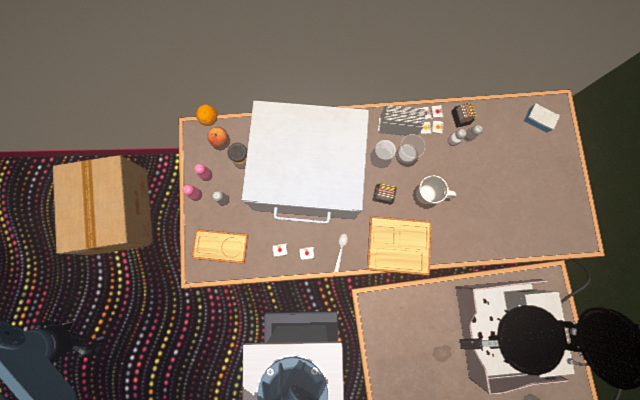

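```bash
cat > h.py <<'E'
import numpy as np,cv2
from scipy.spatial.transform import Rotation as R
CM={"scene":dict(f=433.0986781949263,cx=322.4063634419469,cy=200.27387406600414,o=[-0.28042878,-0.56096957,0.91475846],q=[-0.35718482,0.78315543,-0.46173717,0.21420868]),
"top":dict(f=371.9571389947025,cx=315.8403178083641,cy=199.6309620439854,o=[0.40304612,-0.08572833,1.26021888],q=[0.05935999,-0.69753507,0.71163609,-0.05912104])}
def rot(n):
    q=CM[n]["q"]; return R.from_quat([q[1],q[2],q[3],q[0]]).as_matrix()
def ray(n,uv,z):
    c=CM[n]; uv=np.atleast_2d(uv).astype(float)
    d=np.c_[(uv[:,0]-c["cx"])/c["f"],(uv[:,1]-c["cy"])/c["f"],np.ones(len(uv))]@rot(n).T
    o=np.array(c["o"]); return o+d*((z-o[2])/d[:,2])[:,None]
def proj(n,P):
    c=CM[n]; p=(np.atleast_2d(P)-np.array(c["o"]))@rot(n)
    return np.c_[c["f"]*p[:,0]/p[:,2]+c["cx"],c["f"]*p[:,1]/p[:,2]+c["cy"]]
def cloud(n,d):
    c=CM[n]; v,u=np.mgrid[:400,:640]
    p=np.stack([(u-c["cx"])/c["f"]*d,(v-c["cy"])/c["f"]*d,d],-1)
    return p@rot(n).T+np.array(c["o"])
E
python3 - <<'E'
from h import *
t=cv2.imread("pics/top0.png"); s=cv2.imread("pics/scene0.png")
cv2.imwrite("pics/tc1.png",cv2.resize(t[140:290,180:350],None,fx=4.6,fy=3.9999,interpolation=cv2.INTER_CUBIC)[:600])
c=t[150:280,185:345]; cv2.imwrite("pics/tl.png",cv2.resize(c,None,fx=4.5,fy=4.5,interpolation=cv2.INTER_CUBIC))
c=t[90:280,340:490]; cv2.imwrite("pics/tr.png",cv2.resize(c,None,fx=3,fy=3,interpolation=cv2.INTER_CUBIC))
c=s[130:280,180:330]; cv2.imwrite("pics/sl.png",cv2.resize(c,None,fx=4,fy=4,interpolation=cv2.INTER_CUBIC))
c=s[140:320,300:540]; cv2.imwrite("pics/sr.png",cv2.resize(c,None,fx=3.3,fy=3.3,interpolation=cv2.INTER_CUBIC))
D=np.load("pics/top0.npy"); C=cloud("top",D)
for n,(u,v) in dict(spoon=(343,240),j1=(280,249),j2=(307,253),caddy=(385,192),salt=(221,196),bigb=(400,245),smallb=(205,246),mug=(433,190),honey=(237,152),pink1=(191,191),pink2=(203,171),boxtop=(305,150),boxfr=(360,205),handle=(302,218),tbl=(330,230),edgeL=(185,280),edgeR=(440,262)).items(): print(n,C[v,u].round(3))
E
```

```text
spoon [ 0.476 -0.176  0.004]
j1 [0.45  0.035 0.016]
j2 [ 0.435 -0.055  0.017]
caddy [ 0.627 -0.314  0.062]
salt [0.62  0.217 0.085]
bigb [ 0.456 -0.367  0.002]
smallb [0.465 0.287 0.006]
mug [ 0.64  -0.489  0.011]
honey [0.766 0.168 0.084]
pink1 [0.64  0.316 0.079]
pink2 [0.707 0.281 0.074]
boxtop [ 0.725 -0.059  0.222]
boxfr [ 0.561 -0.211  0.225]
handle [ 0.553 -0.039  0.004]
tbl [ 0.511 -0.133 -0.002]
edgeL [ 0.355  0.352 -0.001]
edgeR [ 0.397 -0.497  0.002]
```

View pics/tl.png

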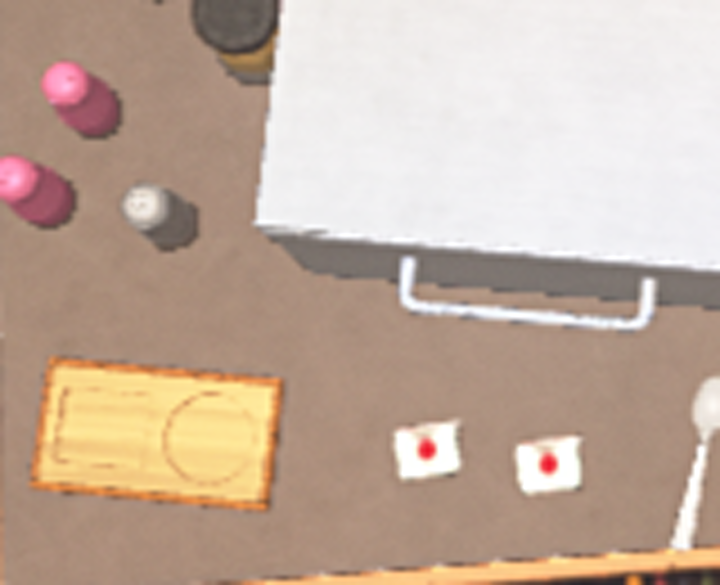

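View pics/tr.png

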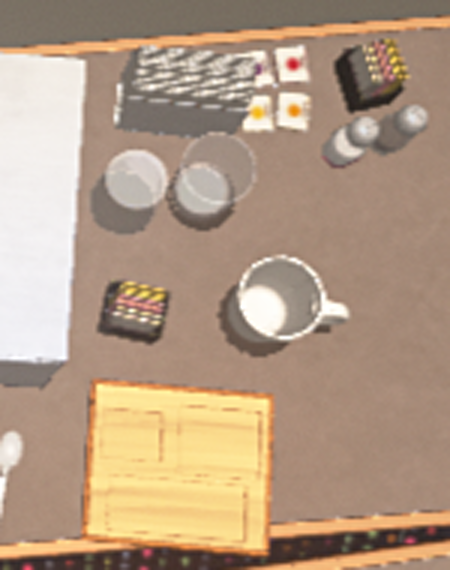

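View pics/sl.png

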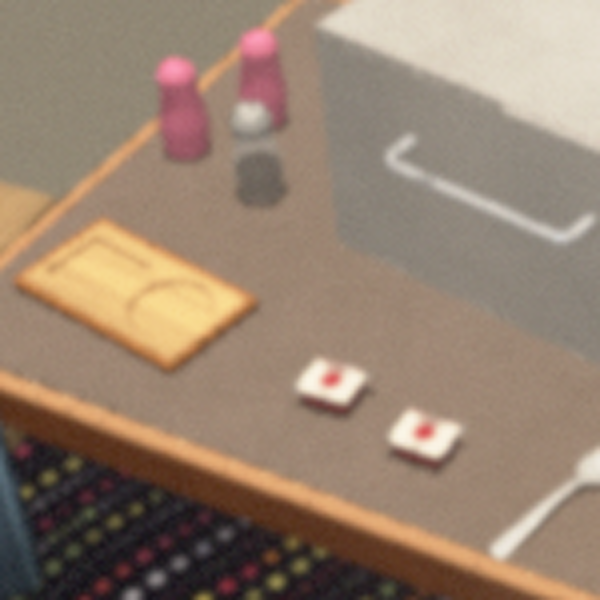

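View pics/sr.png

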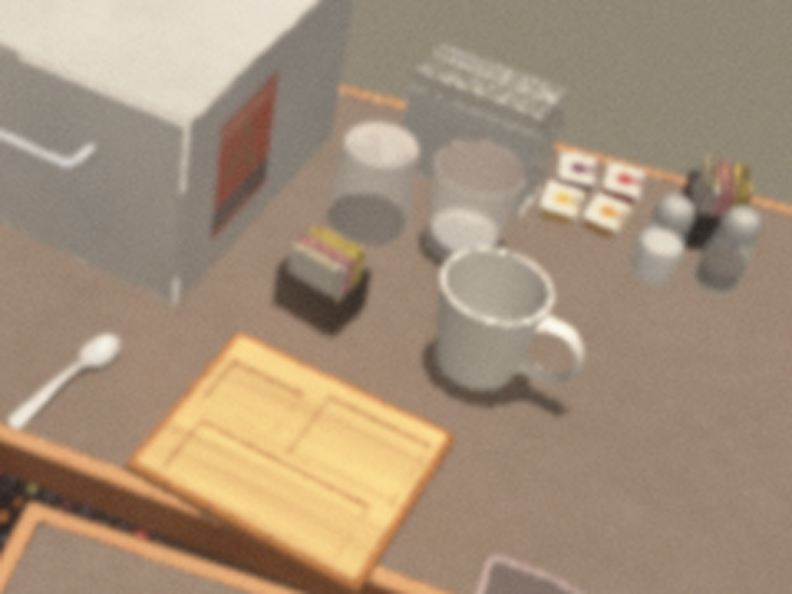

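```bash
python3 - <<'E'
from h import *
t=cv2.imread("pics/top0.png"); s=cv2.imread("pics/scene0.png")
def comp(n,img,m,seed,z):
    k,l,st,ce=cv2.connectedComponentsWithStats(m.astype(np.uint8))
    # nearest comp
    ys,xs=np.nonzero(m); i=np.argmin((xs-seed[0])**2+(ys-seed[1])**2); L=l[ys[i],xs[i]]
    v,u=np.nonzero(l==L); 
    edge=cv2.findContours((l==L).astype(np.uint8),cv2.RETR_EXTERNAL,cv2.CHAIN_APPROX_NONE)[0][0][:,0,:]
    P=ray(n,np.c_[u,v],z)[:,:2]
    r=cv2.minAreaRect((P*1000).astype(np.float32))
    return len(u),(u.min(),u.max(),v.min(),v.max()),P.mean(0).round(4),[np.round(a,1) for a in r]
for n,img,seeds in(("top",t,{"big":(400,258),"small":(225,238),"j1":(285,250),"j2":(312,253),"spoon":(343,240)}),("scene",s,{"big":(390,250),"small":(215,213),"j1":(262,224),"j2":(286,237),"spoon":(330,246)})):
    h=cv2.cvtColor(img,cv2.COLOR_BGR2HSV); H,S,V=[h[...,i].astype(int) for i in range(3)]
    wood=(S>70)&(V>150)&(H>=16)&(H<32)
    wht=(V>165)&(S<60)
    jm=(((V>160)&(S<70))|((S>140)&((H<8)|(H>172))))
    for k in seeds:
        m,z=(wood,.01) if k in("big","small") else (jm,.016) if k[0]=="j" else (wht,.005)
        print(n,k,*comp(n,img,m,seeds[k],z))
    for (u,v) in [(seeds["big"][0],seeds["big"][1])]: print(h[v,u], )
    print("edge hsv",h[278 if n=="top" else 232, 230 if n=="top" else 200])
E
```

```text
top big 2928 (np.int64(369), np.int64(429), np.int64(218), np.int64(272)) [ 0.455  -0.3631] [array([ 456. , -363.1]), array([195. , 167.6]), np.float64(83.8)]
top small 1275 (np.int64(194), np.int64(245), np.int64(231), np.int64(260)) [0.4647 0.2376] [array([465.1, 238.2]), array([167.2,  85.5]), np.float64(83.5)]
top j1 24269 (np.int64(184), np.int64(458), np.int64(100), np.int64(277)) [ 0.7093 -0.094 ] [array([ 660.4, -105.2]), array([964.3, 616.6]), np.float64(87.9)]
top j2 24269 (np.int64(184), np.int64(458), np.int64(100), np.int64(277)) [ 0.7093 -0.094 ] [array([ 660.4, -105.2]), array([964.3, 616.6]), np.float64(87.9)]
top spoon 198 (np.int64(334), np.int64(347), np.int64(233), np.int64(271)) [ 0.4429 -0.1667] [array([ 436.8, -162.1]), array([ 28.9, 130.5]), np.float64(71.6)]
[ 22 109 251]
edge hsv [ 10  67 164]
scene big 3648 (np.int64(342), np.int64(434), np.int64(242), np.int64(314)) [ 0.4548 -0.3642] [array([ 458.9, -361. ]), array([195.1, 169.7]), np.float64(83.9)]
scene small 931 (np.int64(187), np.int64(240), np.int64(186), np.int64(218)) [0.466  0.2385] [array([466.4, 240.8]), array([166.8,  88.1]), np.float64(83.6)]
scene j1 170 (np.int64(252), np.int64(273), np.int64(216), np.int64(230)) [0.4532 0.0411] [array([456.7,  41.6]), array([56.2, 57.8]), np.float64(14.6)]
scene j2 1 (np.int64(286), np.int64(286), np.int64(237), np.int64(237)) [ 0.4415 -0.0497] [array([441.5, -49.7]), array([0., 0.]), np.float64(0.0)]
scene spoon 242 (np.int64(302), np.int64(336), np.int64(240), np.int64(269)) [ 0.4426 -0.1612] [array([ 439.8, -159.6]), array([ 29.4, 136. ]), np.float64(75.2)]
[ 16 125 227]
edge hsv [ 15 122 227]
```

```bash
python3 - <<'E'
from h import *
from station import robot
t=cv2.imread("pics/top0.png"); s=cv2.imread("pics/scene0.png")
np.save("pics/scene0.npy",np.load("pics/scene0.npy"))
for n,img,boxes in(("top",t,{"j1":(268,236,294,264),"j2":(294,240,320,266),"spoon":(330,228,352,272)}),("scene",s,{"j1":(248,212,276,240),"j2":(273,228,299,252),"spoon":(298,236,342,274)})):
    h=cv2.cvtColor(img,cv2.COLOR_BGR2HSV).astype(int)
    for k,(a,b,c,d) in boxes.items():
        g=h[b:d,a:c]; V=g[...,2]; S=g[...,1]; H=g[...,0]
        if k[0]=="j": m=((V>190)&(S<60))|((S>150)&(V>170)&((H<8)|(H>172)))
        else: m=(V>175)&(S<45)
        l=cv2.connectedComponentsWithStats(m.astype(np.uint8)); L=1+np.argmax(l[2][1:,4]); v,u=np.nonzero(l[1]==L); uv=np.c_[u+a,v+b]
        P=ray(n,uv,.016 if k[0]=="j" else .004)[:,:2]*1000
        r=cv2.minAreaRect(P.astype(np.float32)); c0=P.mean(0); w,V2=np.linalg.eigh(np.cov((P-c0).T)); ax=V2[:,1]
        print(n,k,len(u),"mean",c0.round(1),"rect",[np.round(q,1) for q in r],"pca",np.degrees(np.arctan2(ax[1],ax[0])).round(1),"ext",np.ptp((P-c0)@V2,axis=0).round(1))
        if k=="spoon":
            q=(P-c0)@ax; print("  ends",P[q.argmin()].round(1),P[q.argmax()].round(1))
for n in("top","scene"):
    C=cloud(n,np.load(f"pics/{n}0.npy"))
    for k,(cx,cy,r,zl,zh) in dict(caddy=(.627,-.314,.07,.012,.12),caddylow=(.627,-.314,.07,.012,.044),salt=(.61,.21,.06,.012,.12),salttop=(.61,.21,.06,.07,.12),boxface=(.56,-.04,.15,.03,.2)).items():
        m=(abs(C[...,0]-cx)<r)&(abs(C[...,1]-cy)<r)&(C[...,2]>zl)&(C[...,2]<zh)&(np.linalg.norm(C,axis=-1)<2)
        P=C[m]
        if len(P)>3: 
            rr=cv2.minAreaRect((P[:,:2]*1000).astype(np.float32)); print(n,k,len(P),P.min(0).round(3),P.max(0).round(3),[np.round(q,1) for q in rr])
E
```

```text
top j1 159 mean [447.7  37.2] rect [array([447.5,  36.5]), array([39.2, 48.5]), np.float64(7.0)] pca 100.3 ext [38.9 49.5]
top j2 153 mean [435.4 -52.9] rect [array([435.2, -51.2]), array([46.4, 39.4]), np.float64(88.9)] pca 106.6 ext [40.5 50.9]
top spoon 168 mean [ 441.8 -165.9] rect [array([ 434.8, -166.3]), array([ 25.3, 127.2]), np.float64(79.1)] pca 166.0 ext [ 25.8 128. ]
  ends [ 496.3 -183.4] [ 374.5 -142.9]
scene j1 105 mean [449.   39.4] rect [array([450.9,  39.9]), array([37.7, 46.4]), np.float64(7.8)] pca 101.2 ext [38.8 47.2]
scene j2 115 mean [436.8 -50.5] rect [array([438., -50.]), array([37.1, 46.3]), np.float64(6.7)] pca 96.5 ext [37.2 46.3]
scene spoon 188 mean [ 444.7 -162.1] rect [array([ 439. , -163.7]), array([ 25.4, 133.8]), np.float64(80.0)] pca 167.2 ext [ 25.6 133.8]
  ends [ 505.2 -173.3] [ 374.1 -146.6]
top caddy 360 [ 0.597 -0.353  0.012] [ 0.661 -0.28   0.075] [array([ 628.8, -316.9]), array([66. , 53.1]), np.float64(76.4)]
top caddylow 119 [ 0.597 -0.353  0.012] [ 0.661 -0.28   0.044] [array([ 628.7, -316.4]), array([65.9, 52.5]), np.float64(75.3)]
top
[... 271 characters left out ...]
.609 0.11  0.2  ] [array([559.9, -38.7]), array([303.7,  68.7]), np.float64(83.9)]
scene caddy 585 [ 0.595 -0.355  0.012] [ 0.657 -0.279  0.073] [array([ 629.9, -317.2]), array([67.4, 58. ]), np.float64(75.6)]
scene caddylow 262 [ 0.595 -0.355  0.012] [ 0.651 -0.279  0.044] [array([ 629.9, -317.2]), array([67.4, 58. ]), np.float64(75.6)]
scene salt 243 [0.602 0.21  0.012] [0.639 0.25  0.091] [array([619.8, 227.9]), array([32.4, 40.4]), np.float64(53.1)]
scene salttop 72 [0.606 0.215 0.07 ] [0.639 0.247 0.091] [array([621.1, 229.8]), array([28. , 31.2]), np.float64(53.1)]
scene boxface 3703 [ 0.518 -0.19   0.03 ] [0.71 0.11 0.2 ] [array([613.1, -39.6]), array([191.7, 299.6]), np.float64(0.5)]
```

```bash
python3 - <<'E'
from h import *
for n,pts in(("top",[(358,170),(420,225)]),):pass
t=cv2.imread("pics/top0.png"); s=cv2.imread("pics/scene0.png")
th=np.radians(-6.2)
Rz=np.array([[np.cos(th),-np.sin(th)],[np.sin(th),np.cos(th)]])
def rect(c,cx,cy,w,h,z):
    P=np.array([[cx-w/2,cy-h/2],[cx+w/2,cy-h/2],[cx+w/2,cy+h/2],[cx-w/2,cy+h/2]])
    return np.c_[P@Rz.T+c,np.full(4,z)]
B=np.array([.457,-.362]);E=np.array([.4658,.2395])
for n,img,crops in(("top",t,[(355,205,445,285),(185,222,255,268)]),("scene",s,[(335,235,445,320),(180,180,250,225)])):
  for i,(a,b,c,d) in enumerate(crops):
    f=7
    im=cv2.resize(img[b:d,a:c],None,fx=f,fy=f,interpolation=cv2.INTER_CUBIC)
    L=[rect(B,0,0,.18,.206,.01),rect(B,-.046,0,.06,.152,.01),rect(B,.03,-.044,.076,.09,.01),rect(B,.03,.054,.054,.066,.01),rect(E,0,0,.098,.178,.01),rect(E,0,.04,.054,.066,.01)]
    a_=np.linspace(0,6.28,40); L.append(np.c_[np.c_[.033*np.cos(a_),-.04+.033*np.sin(a_)]@Rz.T+E,np.full(40,.01)])
    for l in L:
        q=((proj(n,l)-[a,b]+.5)*f-.5).round().astype(int); cv2.polylines(im,[q.reshape(-1,1,2)],True,(255,0,0),1)
    cv2.imwrite(f"pics/ov_{n}{i}.png",im[:600,:800])
E
```

```text
(no output)
```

View pics/ov_top0.png

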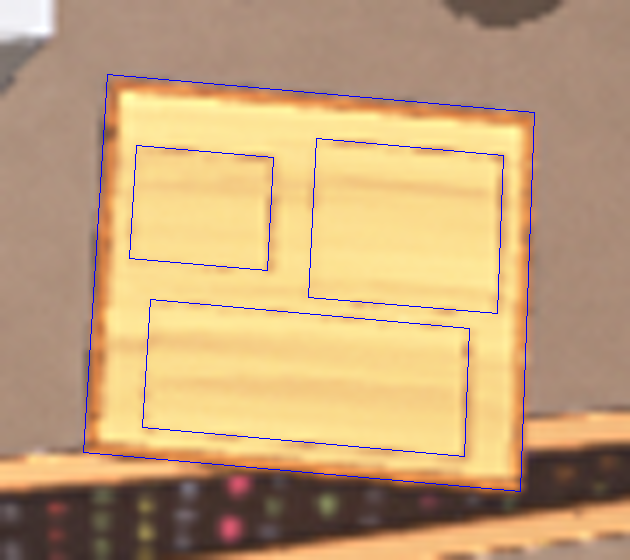

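View pics/ov_top1.png

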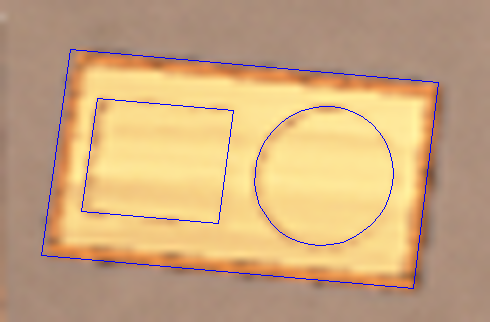

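View pics/ov_scene0.png

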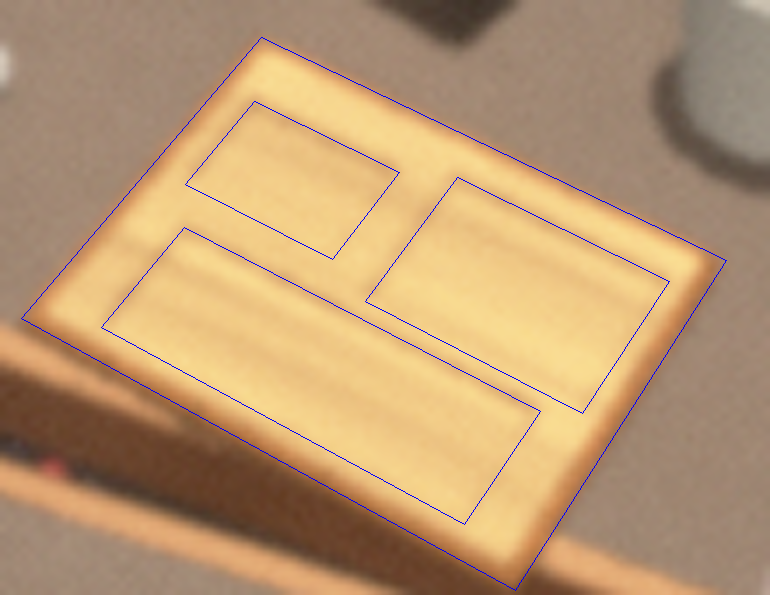

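View pics/ov_scene1.png

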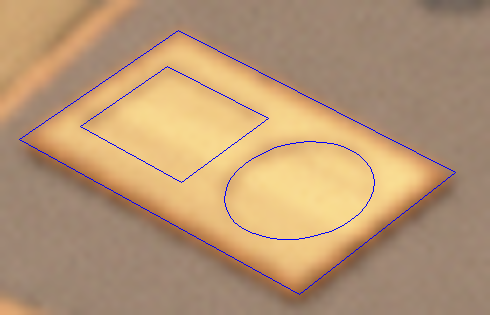

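```bash
python3 - <<'E'
from h import *
t=cv2.imread("pics/top0.png"); s=cv2.imread("pics/scene0.png")
for n,img,(a,b,c,d) in(("top",t,(330,228,352,272)),("scene",s,(298,236,342,274))):
    g=cv2.cvtColor(img,cv2.COLOR_BGR2HSV).astype(int)[b:d,a:c]; m=(g[...,2]>170)&(g[...,1]<50)
    l=cv2.connectedComponentsWithStats(m.astype(np.uint8)); L=1+np.argmax(l[2][1:,4]); v,u=np.nonzero(l[1]==L)
    P=ray(n,np.c_[u+a,v+b],.005)[:,:2]*1000
    hx=P[P[:,0]<410].mean(0); bx=P[P[:,0]>470].mean(0); dd=bx-hx; ang=np.arctan2(dd[1],dd[0]); e=dd/np.linalg.norm(dd)
    q=(P-hx)@e; mid=hx+e*(q.min()+q.max())/2
    print(n,hx.round(1),bx.round(1),np.degrees(ang).round(1),"len",np.ptp(q).round(1),"mid",mid.round(1),"grasp+15",(mid+15*e).round(1))
for n in("top","scene"):
    C=cloud(n,np.load(f"pics/{n}0.npy")); ok=np.linalg.norm(C,axis=-1)<2
    m=ok&(C[...,2]>.205)&(C[...,2]<.25)&(C[...,0]>.45)&(C[...,0]<1.1)&(abs(C[...,1])<.3); P=C[m]
    r=cv2.minAreaRect((P[:,:2]*1000).astype(np.float32)); print(n,cv2.boxPoints(r).round(0).tolist())
    m=ok&(C[...,2]>.06)&(C[...,2]<.2)&(C[...,0]>.45)&(C[...,0]<.56)&(abs(C[...,1])<.2); print("handle?",C[m].min(0),np.percentile(C[m],[1,5,50],axis=0)[:,0])
for k,p in dict(honey=(.766,.168),).items(): pass
E
```

```text
top [ 389.9 -152.9] [ 483.3 -176.2] -14.0 len 127.9 mid [ 435.1 -164.2] grasp+15 [ 449.6 -167.8]
scene [ 390.4 -150.7] [ 485.8 -171.7] -12.4 len 133.6 mid [ 438.6 -161.4] grasp+15 [ 453.3 -164.6]
top [[544.0, -298.0], [1022.0, -300.0], [1024.0, 299.0], [547.0, 301.0]]
handle? [ 0.51807573 -0.19994399  0.06030784] [0.52081364 0.52370538 0.54781459]
scene [[541.0, -289.0], [1025.0, -300.0], [1039.0, 299.0], [554.0, 310.0]]
handle? [ 0.5178271  -0.19998484  0.06001718] [0.52139702 0.52663819 0.55190591]
```

Request:
carry_out:
  rows:
    - {"x": 0.012,"y": -0.038,"turn": 0.0163,"fingers": 0.045}
    - {"x": 0.012,"y": -0.038,"turn": 0.0163}
    - {"x": 0.012,"y": -0.038,"turn": 0.0163}
    - {"x": 0.012,"y": -0.038,"turn": 0.0163}
    - {"x": 0.012,"y": -0.038,"turn": 0.0163}
    - {"x": 0.012,"y": -0.038,"turn": 0.0163}
    - {"x": 0.012,"y": -0.038,"turn": 0.0163}
    - {"x": 0.012,"y": -0.038,"turn": 0.0163}
    - {"x": 0.012,"y": -0.038,"turn": 0.0163}
    - {"x": 0.012,"y": -0.038,"turn": 0.0163}
    - {"x": 0.012,"y": -0.038,"turn": 0.0163}
    - {"x": 0.012,"y": -0.038,"turn": 0.0163}

```text
validation failed for argument at $.ro...
```

Request:
carry_out:
  rows:
    - {"x": 0.012,"y": -0.038,"z": 0,"turn": 0.0163,"fingers": 0.045}
    - {"x": 0.012,"y": -0.038,"z": 0,"turn": 0.0163,"fingers": 0.045}
    - {"x": 0.012,"y": -0.038,"z": 0,"turn": 0.0163,"fingers": 0.045}
    - {"x": 0.012,"y": -0.038,"z": 0,"turn": 0.0163,"fingers": 0.045}
    - {"x": 0.012,"y": -0.038,"z": 0,"turn": 0.0163,"fingers": 0.045}
    - {"x": 0.012,"y": -0.038,"z": 0,"turn": 0.0163,"fingers": 0.045}
    - {"x": 0.012,"y": -0.038,"z": 0,"turn": 0.0163,"fingers": 0.045}
    - {"x": 0.012,"y": -0.038,"z": 0,"turn": 0.0163,"fingers": 0.045}
    - {"x": 0.012,"y": -0.038,"z": 0,"turn": 0.0163,"fingers": 0.045}
    - {"x": 0.012,"y": -0.038,"z": 0,"turn": 0.0163,"fingers": 0.045}
    - {"x": 0.012,"y": -0.038,"z": 0,"turn": 0.0163,"fingers": 0.045}
    - {"x": 0.012,"y": -0.038,"z": 0,"turn": 0.0163,"fingers": 0.045}

```text
t: 1.3
tcp_pos: [0.3799, 0.0668, 0.2312]
eef_rot: [0.0, 0.113, 0.994, 0.0]
contact_force: [1.2, 1.8, 0.5]
width: 0.0451
```

Request:
carry_out:
  rows:
    - {"x": 0.0102,"y": -0.0333,"z": 0,"turn": 0,"fingers": 0.045}
    - {"x": 0.0102,"y": -0.0333,"z": -0.01,"turn": 0,"fingers": 0.045}
    - {"x": 0.0102,"y": -0.0333,"z": -0.02,"turn": 0,"fingers": 0.045}
    - {"x": 0.0102,"y": -0.0333,"z": -0.03,"turn": 0,"fingers": 0.045}
    - {"x": 0.0102,"y": -0.0333,"z": -0.03,"turn": 0,"fingers": 0.045}
    - {"x": 0.0102,"y": -0.0333,"z": -0.03,"turn": 0,"fingers": 0.045}
    - {"x": 0.0104,"y": -0.033,"z": -0.03,"turn": 0,"fingers": 0.045}
    - {"x": 0,"y": 0,"z": -0.03,"turn": 0,"fingers": 0.045}
    - {"x": 0,"y": 0,"z": -0.02,"turn": 0,"fingers": 0.045}
    - {"x": 0,"y": 0,"z": 0,"turn": 0,"fingers": 0.045}

```text
t: 2.3
tcp_pos: [0.4488, -0.163, 0.0282]
eef_rot: [-0.003, 0.114, 0.994, 0.002]
contact_force: [-0.9, 0.9, 0.0]
width: 0.0449
```

```bash
cat > snap.py <<'E'
import sys
from h import *
from station import robot
def snap(tag,crops):
    st=robot.get_state(); print("tcp",st["tcp_pos"].round(4),"F",st["contact_force"].round(1),"w",round(st["width"],4),"t",round(st["t"],2))
    for n,(a,b,c,d) in crops.items():
        p,dd=robot.camera(n); cv2.imwrite(f"pics/{tag}_{n}_raw.png",p); np.save(f"pics/{tag}_{n}.npy",dd)
        f=min(780/(c-a),580/(d-b)); cv2.imwrite(f"pics/{tag}_{n}.png",cv2.resize(p[b:d,a:c],None,fx=f,fy=f,interpolation=cv2.INTER_CUBIC))
E
python3 -c "
from snap import *
snap('a',{'scene':(270,190,370,280)})"
```

```text
tcp [ 0.4488 -0.163   0.0282] F [-0.9  0.9  0. ] w 0.0449 t 2.3
```

View pics/a_scene.png

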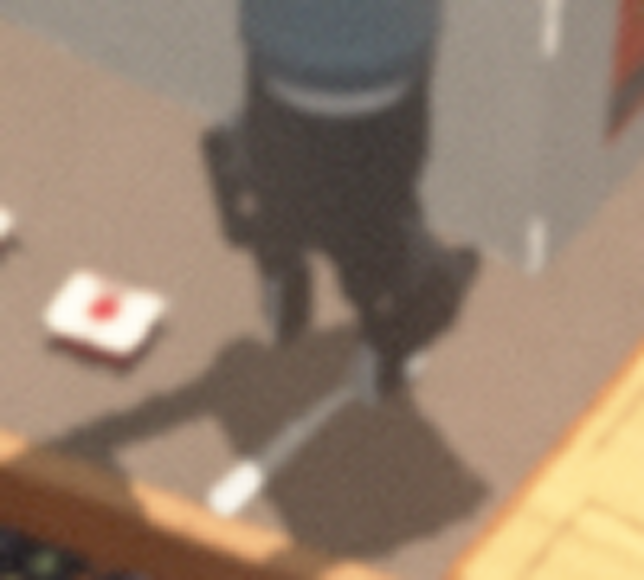

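Request:
carry_out:
  rows:
    - {"x": 0,"y": 0,"z": 0,"turn": 0,"fingers": 0.045}
    - {"x": 0,"y": 0,"z": -0.01,"turn": 0,"fingers": 0.045}
    - {"x": 0,"y": 0,"z": -0.01,"turn": 0,"fingers": 0.045}
    - {"x": 0,"y": 0,"z": 0,"turn": 0,"fingers": 0.045}

```text
t: 2.75
tcp_pos: [0.4508, -0.1637, 0.0103]
eef_rot: [-0.001, 0.113, 0.994, 0.0]
contact_force: [-0.5, -0.7, -0.6]
width: 0.045
```

Request:
carry_out:
  rows:
    - {"x": 0.001,"y": -0.0015,"z": -0.005,"turn": 0,"fingers": 0.035}
    - {"x": 0,"y": 0,"z": -0.004,"turn": 0,"fingers": 0.035}
    - {"x": 0,"y": 0,"z": 0,"turn": 0,"fingers": 0.035}
    - {"x": 0,"y": 0,"z": 0,"turn": 0,"fingers": 0.035}

```text
t: 3.15
tcp_pos: [0.4525, -0.1659, 0.0022]
eef_rot: [-0.0, 0.113, 0.994, 0.0]
contact_force: [-0.1, -0.2, 0.0]
width: 0.035
```

Request:
carry_out:
  rows:
    - {"x": -0.0005,"y": 0,"z": -0.002,"turn": 0,"fingers": 0.035}
    - {"x": 0,"y": 0,"z": 0,"turn": 0,"fingers": 0.035}

```text
t: 3.35
tcp_pos: [0.4519, -0.1659, 0.0002]
eef_rot: [-0.0, 0.113, 0.994, 0.0]
contact_force: [-0.2, 0.0, 0.3]
width: 0.0348
```

Close on the spoon.

Request:
carry_out:
  rows:
    - {"x": 0,"y": 0,"z": 0,"turn": 0,"fingers": 0.026}
    - {"x": 0,"y": 0,"z": 0,"turn": 0,"fingers": 0.026}
    - {"x": 0,"y": 0,"z": 0,"turn": 0,"fingers": 0.01}
    - {"x": 0,"y": 0,"z": 0,"turn": 0,"fingers": 0.01}
    - {"x": 0,"y": 0,"z": 0,"turn": 0,"fingers": 0.01}
    - {"x": 0,"y": 0,"z": 0,"turn": 0,"fingers": 0.01}

```text
t: 3.95
tcp_pos: [0.4522, -0.1659, 0.0008]
eef_rot: [0.0, 0.113, 0.994, -0.0]
contact_force: [-2.1, 1.0, 5.5]
width: 0.0199
```

Request:
carry_out:
  rows:
    - {"x": 0,"y": 0,"z": 0.004,"turn": 0,"fingers": 0.01}
    - {"x": 0,"y": 0,"z": 0.02,"turn": 0,"fingers": 0.01}
    - {"x": 0,"y": 0,"z": 0.03,"turn": 0,"fingers": 0.01}
    - {"x": 0,"y": 0,"z": 0.03,"turn": 0,"fingers": 0.01}
    - {"x": 0,"y": 0,"z": 0,"turn": 0,"fingers": 0.01}

```text
t: 4.45
tcp_pos: [0.4548, -0.1677, 0.0884]
eef_rot: [0.004, 0.113, 0.994, -0.002]
contact_force: [0.8, 0.1, 0.4]
width: 0.0199
```

```bash
python3 -c "
from snap import *
snap('b',{'scene':(270,170,370,280),'top':(310,200,440,290)})"
```

```text
tcp [ 0.4548 -0.1677  0.0884] F [0.8 0.1 0.4] w 0.0199 t 4.45
```

View pics/b_scene.png

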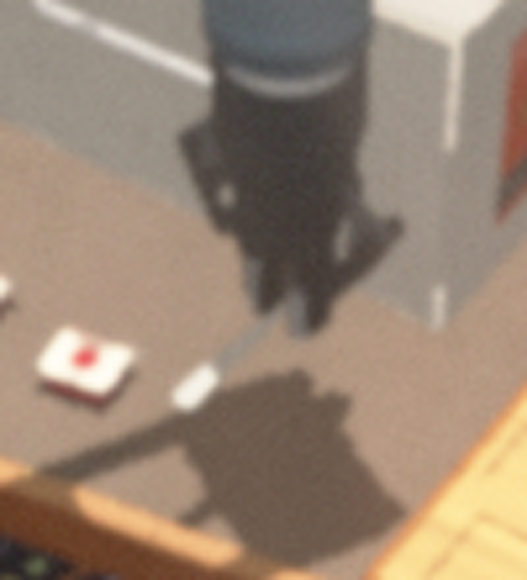

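View pics/b_top.png

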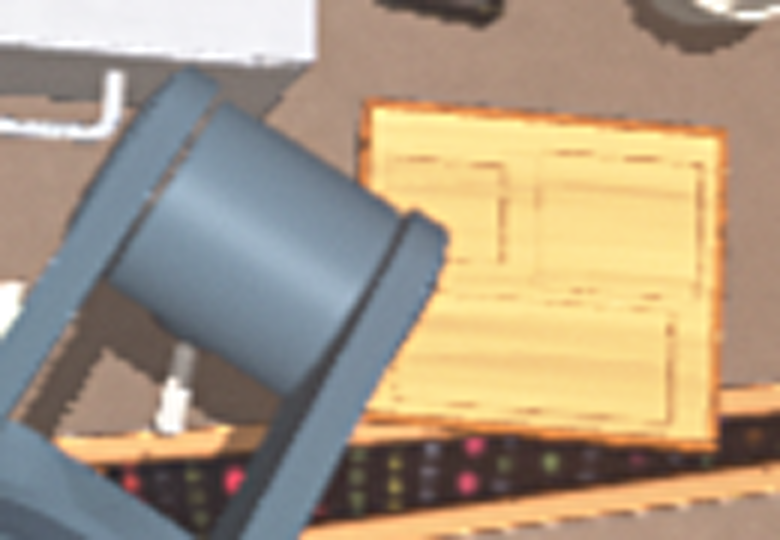

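Request:
carry_out:
  rows:
    - {"x": -0.0043,"y": -0.0205,"z": 0,"turn": -0.1452,"fingers": 0.01}
    - {"x": -0.0043,"y": -0.0205,"z": 0,"turn": -0.1452,"fingers": 0.01}
    - {"x": -0.0043,"y": -0.0205,"z": 0,"turn": -0.1452,"fingers": 0.01}
    - {"x": -0.0043,"y": -0.0205,"z": 0,"turn": -0.1452,"fingers": 0.01}
    - {"x": -0.0043,"y": -0.0205,"z": 0,"turn": -0.1452,"fingers": 0.01}
    - {"x": -0.0043,"y": -0.0205,"z": 0,"turn": -0.1452,"fingers": 0.01}
    - {"x": -0.0043,"y": -0.0205,"z": 0,"turn": -0.1452,"fingers": 0.01}
    - {"x": -0.0043,"y": -0.0205,"z": 0,"turn": -0.1452,"fingers": 0.01}
    - {"x": -0.0043,"y": -0.0205,"z": 0,"turn": -0.1452,"fingers": 0.01}
    - {"x": -0.0041,"y": -0.021,"z": 0,"turn": -0.1452,"fingers": 0.01}
    - {"x": 0,"y": 0,"z": -0.03,"turn": 0,"fingers": 0.01}
    - {"x": 0,"y": 0,"z": 0,"turn": 0,"fingers": 0.01}

```text
t: 5.75
tcp_pos: [0.4065, -0.3687, 0.0496]
eef_rot: [-0.005, 0.745, 0.667, 0.001]
contact_force: [-1.1, 1.4, -0.7]
width: 0.02
```

```bash
python3 -c "
from snap import *
from station import robot
print(robot.get_state()['joint_positions'].round(3))
snap('c',{'scene':(330,190,450,320),'top':(340,190,450,290)})
C=cloud('top',np.load('pics/b_top.npy'));T=np.array([.4548,-.1677])
a=np.arctan2(T[1],T[0]); 
m=(np.linalg.norm(C[...,:2]-T,axis=-1)<.16)&(C[...,2]>.15)&(C[...,0]<.52);P=C[m]
r=(P[:,:2]-T)@np.array([[np.cos(a),-np.sin(a)],[np.sin(a),np.cos(a)]])
for z in (.23,.26,.29,.32,.35,.38,.41): 
  k=abs(P[:,2]-z)<.015
  if k.sum()>5: print(z,k.sum(),'radial',r[k,0].min().round(3),r[k,0].max().round(3),'tang',r[k,1].min().round(3),r[k,1].max().round(3))
C=cloud('scene',np.load('pics/b_scene.npy'));m=(np.linalg.norm(C[...,:2]-T,axis=-1)<.16)&(C[...,2]>.1)&(C[...,0]<.515)&(np.linalg.norm(C,axis=-1)>.2);P=C[m]
r=(P[:,:2]-T)@np.array([[np.cos(a),-np.sin(a)],[np.sin(a),np.cos(a)]])
for z in (.11,.14,.17,.2,.23,.26,.29,.32,.35,.38,.41): 
  k=abs(P[:,2]-z)<.015
  if k.sum()>5: print(z,k.sum(),'radial',r[k,0].min().round(3),r[k,0].max().round(3),'tang',r[k,1].min().round(3),r[k,1].max().round(3))
"
```

```text
[-0.953  0.365  1.789 -0.     0.998 -0.844]
tcp [ 0.4065 -0.3687  0.0496] F [-1.1  1.4 -0.7] w 0.02 t 5.75
0.29 10 radial -0.043 -0.035 tang -0.004 0.022
0.38 6 radial -0.08 0.011 tang -0.031 0.04
0.41 199 radial -0.111 0.051 tang -0.067 0.069
0.11 106 radial -0.014 0.011 tang -0.026 0.024
0.14 188 radial -0.019 0.018 tang -0.05 0.049
0.17 282 radial -0.021 0.02 tang -0.065 0.062
0.2 218 radial -0.024 0.019 tang -0.066 0.062
0.23 248 radial -0.04 0.023 tang -0.04 0.016
0.26 298 radial -0.04 0.025 tang -0.038 0.026
0.29 330 radial -0.043 0.024 tang -0.041 0.027
0.32 322 radial -0.041 0.023 tang -0.039 0.017
0.35 176 radial -0.041 0.014 tang -0.06 0.015
0.38 304 radial -0.078 0.026 tang -0.068 -0.04
0.41 675 radial -0.124 0.048 tang -0.07 0.032
```

View pics/c_scene.png

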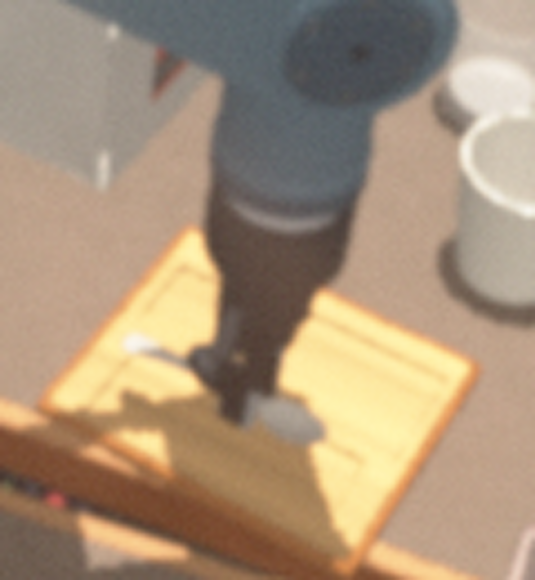

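View pics/c_top.png

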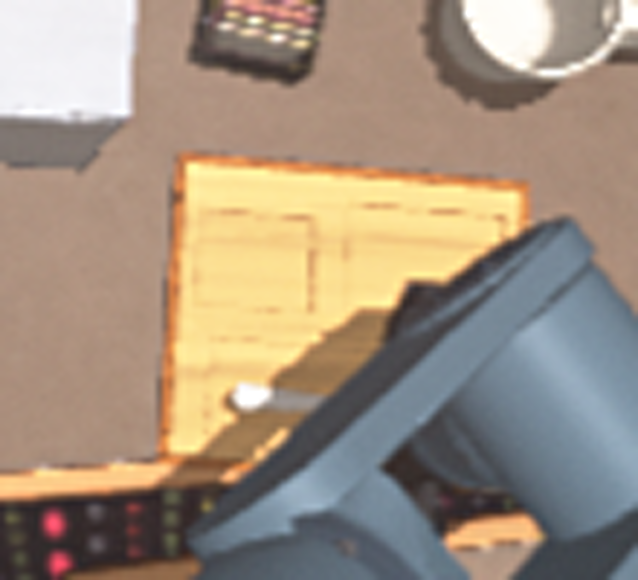

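Request:
carry_out:
  rows:
    - {"x": 0,"y": 0,"z": -0.015,"turn": 0,"fingers": 0.01}
    - {"x": 0,"y": 0,"z": -0.015,"turn": 0,"fingers": 0.01}
    - {"x": 0,"y": 0,"z": 0,"turn": 0,"fingers": 0.01}
    - {"x": 0,"y": 0,"z": 0,"turn": 0,"fingers": 0.01}

```text
t: 6.25
tcp_pos: [0.409, -0.3708, 0.0237]
eef_rot: [-0.001, 0.744, 0.668, 0.0]
contact_force: [0.4, 0.4, 0.1]
width: 0.0201
```

```bash
python3 -c "
from snap import *
snap('d',{'scene':(330,230,450,320),'top':(360,210,440,280)})
"
```

```text
tcp [ 0.409  -0.3708  0.0237] F [0.4 0.4 0.1] w 0.0201 t 6.25
```

View pics/d_scene.png

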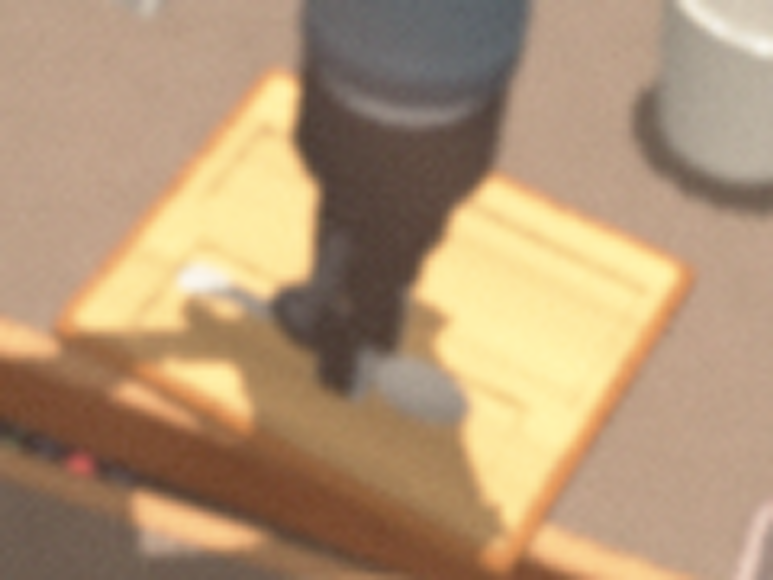

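View pics/d_top.png

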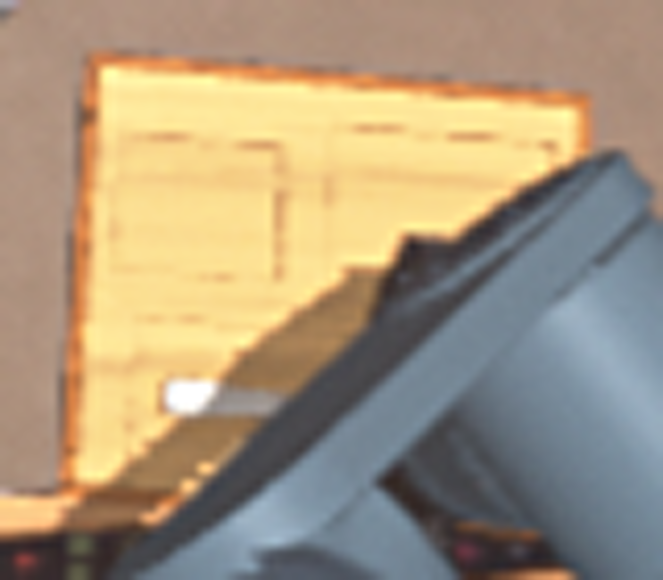

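Request:
carry_out:
  rows:
    - {"x": 0.001,"y": -0.001,"z": -0.008,"turn": 0,"fingers": 0.01}
    - {"x": 0,"y": 0,"z": -0.005,"turn": 0,"fingers": 0.01}
    - {"x": 0,"y": 0,"z": -0.002,"turn": 0,"fingers": 0.01}
    - {"x": 0,"y": 0,"z": 0,"turn": 0,"fingers": 0.01}
    - {"x": 0,"y": 0,"z": 0,"turn": 0,"fingers": 0.01}

```text
t: 6.85
tcp_pos: [0.4102, -0.3724, 0.0092]
eef_rot: [-0.0, 0.744, 0.668, 0.0]
contact_force: [1.1, 0.2, -0.5]
width: 0.0203
```

Request:
carry_out:
  rows:
    - {"x": 0,"y": 0,"z": -0.002,"turn": 0,"fingers": 0.01}
    - {"x": 0,"y": 0,"z": 0,"turn": 0,"fingers": 0.01}
    - {"x": 0,"y": 0,"z": 0,"turn": 0,"fingers": 0.026}
    - {"x": 0,"y": 0,"z": 0,"turn": 0,"fingers": 0.026}
    - {"x": 0,"y": 0,"z": 0,"turn": 0,"fingers": 0.026}

```text
t: 7.35
tcp_pos: [0.4103, -0.3725, 0.0074]
eef_rot: [0.0, 0.744, 0.668, -0.0]
contact_force: [-0.5, -0.4, -0.2]
width: 0.0262
```

Request:
carry_out:
  rows:
    - {"x": 0,"y": 0,"z": 0.004,"turn": 0,"fingers": 0.028}
    - {"x": 0,"y": 0,"z": 0.008,"turn": 0,"fingers": 0.032}
    - {"x": 0,"y": 0,"z": 0.03,"turn": 0,"fingers": 0.06}
    - {"x": 0.01,"y": 0.015,"z": 0.04,"turn": 0,"fingers": 0.08}
    - {"x": 0.03,"y": 0.015,"z": 0.03,"turn": -0.045,"fingers": 0.08}
    - {"x": 0.04,"y": 0.01,"z": 0,"turn": -0.045,"fingers": 0.08}
    - {"x": 0.04,"y": 0.01,"z": 0,"turn": -0.045,"fingers": 0.08}
    - {"x": 0.04,"y": 0.005,"z": 0,"turn": 0,"fingers": 0.08}
    - {"x": 0.04,"y": 0,"z": 0,"turn": 0,"fingers": 0.08}
    - {"x": 0.0187,"y": 0,"z": 0,"turn": 0,"fingers": 0.08}
    - {"x": 0,"y": 0,"z": 0,"turn": 0,"fingers": 0.08}

```text
t: 8.45
tcp_pos: [0.6312, -0.3168, 0.1199]
eef_rot: [0.001, 0.787, 0.617, 0.0]
contact_force: [0.4, -0.6, 0.2]
width: 0.0801
```

```bash
python3 -c "
from snap import *
snap('e',{'scene':(330,160,450,320),'top':(360,150,440,280)})
"
```

```text
tcp [ 0.6312 -0.3168  0.1199] F [ 0.4 -0.6  0.2] w 0.0801 t 8.45
```

View pics/e_scene.png

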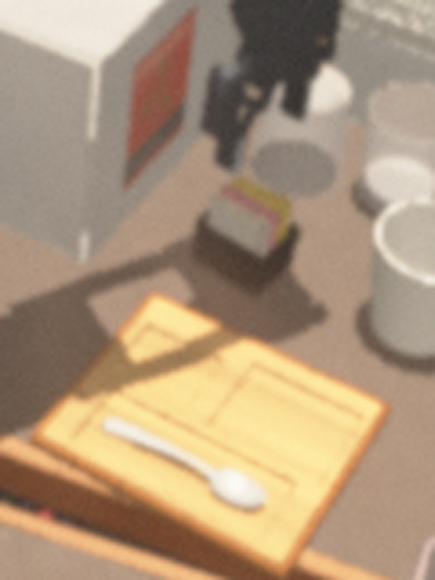

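View pics/e_top.png

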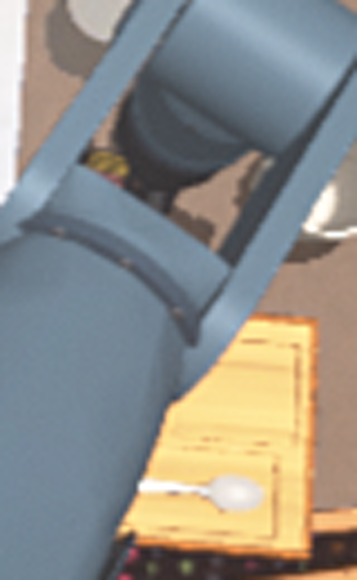

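Request:
carry_out:
  rows:
    - {"x": -0.002,"y": 0,"z": -0.02,"turn": 0,"fingers": 0.08}
    - {"x": 0,"y": 0,"z": -0.02,"turn": 0,"fingers": 0.08}
    - {"x": 0,"y": 0,"z": -0.02,"turn": 0,"fingers": 0.08}
    - {"x": 0,"y": 0,"z": -0.02,"turn": 0,"fingers": 0.08}
    - {"x": 0,"y": 0,"z": -0.015,"turn": 0,"fingers": 0.08}
    - {"x": 0,"y": 0,"z": -0.013,"turn": 0,"fingers": 0.08}
    - {"x": 0,"y": 0,"z": 0,"turn": 0,"fingers": 0.08}

```text
t: 9.25
tcp_pos: [0.6251, -0.3168, 0.0092]
eef_rot: [-0.002, 0.788, 0.616, -0.001]
contact_force: [-1.5, 0.3, 0.1]
width: 0.0798
```

Request:
carry_out:
  rows:
    - {"x": 0,"y": 0,"z": 0,"turn": 0,"fingers": 0.06}
    - {"x": 0,"y": 0,"z": 0,"turn": 0,"fingers": 0.06}
    - {"x": 0,"y": 0,"z": 0,"turn": 0,"fingers": 0.06}
    - {"x": 0,"y": 0,"z": 0,"turn": 0,"fingers": 0.04}
    - {"x": 0,"y": 0,"z": 0,"turn": 0,"fingers": 0.04}
    - {"x": 0,"y": 0,"z": 0,"turn": 0,"fingers": 0.04}
    - {"x": 0,"y": 0,"z": 0,"turn": 0,"fingers": 0.04}

```text
t: 9.95
tcp_pos: [0.628, -0.3181, 0.0128]
eef_rot: [0.001, 0.788, 0.616, 0.0]
contact_force: [0.0, -1.0, 6.3]
width: 0.0514
```

Request:
carry_out:
  rows:
    - {"x": 0,"y": 0,"z": 0.01,"turn": 0,"fingers": 0.04}
    - {"x": 0,"y": 0,"z": 0.025,"turn": 0,"fingers": 0.04}
    - {"x": 0,"y": 0,"z": 0.025,"turn": 0,"fingers": 0.04}
    - {"x": -0.021,"y": -0.013,"z": 0,"turn": 0.019,"fingers": 0.04}
    - {"x": -0.021,"y": -0.013,"z": 0,"turn": 0.019,"fingers": 0.04}
    - {"x": -0.021,"y": -0.013,"z": 0,"turn": 0.019,"fingers": 0.04}
    - {"x": -0.021,"y": -0.013,"z": 0,"turn": 0.019,"fingers": 0.04}
    - {"x": -0.021,"y": -0.013,"z": 0,"turn": 0.019,"fingers": 0.04}
    - {"x": -0.021,"y": -0.013,"z": 0,"turn": 0.019,"fingers": 0.04}
    - {"x": -0.021,"y": -0.013,"z": 0,"turn": 0.019,"fingers": 0.04}
    - {"x": 0,"y": 0,"z": 0,"turn": 0,"fingers": 0.04}
    - {"x": 0,"y": 0,"z": 0,"turn": 0,"fingers": 0.04}

```text
t: 11.15
tcp_pos: [0.4793, -0.4082, 0.0711]
eef_rot: [-0.001, 0.746, 0.666, 0.0]
contact_force: [0.9, 0.7, -2.5]
width: 0.0509
```

```bash
python3 -c "
from snap import *
snap('f',{'scene':(330,190,450,320),'top':(360,150,440,280)})
"
```

```text
tcp [ 0.4793 -0.4082  0.0711] F [ 0.9  0.7 -2.5] w 0.0509 t 11.15
```

View pics/f_scene.png

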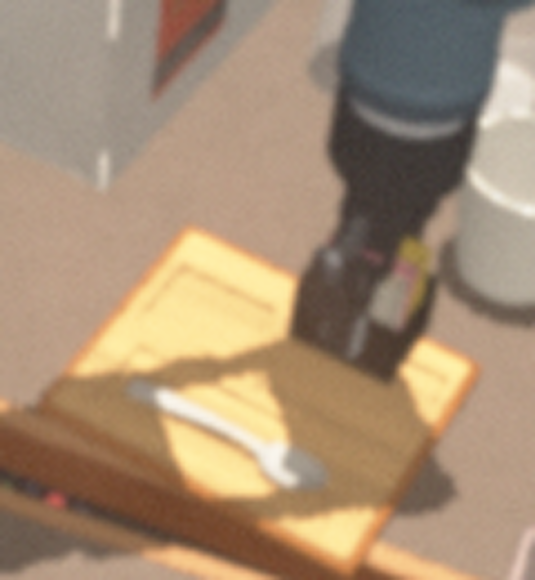

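Request:
carry_out:
  rows:
    - {"x": 0.001,"y": 0,"z": -0.02,"turn": 0,"fingers": 0.04}
    - {"x": 0,"y": 0,"z": -0.015,"turn": 0,"fingers": 0.04}
    - {"x": 0,"y": 0,"z": -0.01,"turn": 0,"fingers": 0.04}
    - {"x": 0,"y": 0,"z": -0.003,"turn": 0,"fingers": 0.04}
    - {"x": 0,"y": 0,"z": 0,"turn": 0,"fingers": 0.04}
    - {"x": 0,"y": 0,"z": 0,"turn": 0,"fingers": 0.04}

```text
t: 11.85
tcp_pos: [0.4813, -0.4087, 0.0238]
eef_rot: [0.0, 0.745, 0.667, -0.0]
contact_force: [-0.5, -0.2, -3.0]
width: 0.0511
```

Request:
carry_out:
  rows:
    - {"x": 0,"y": 0,"z": -0.002,"turn": 0,"fingers": 0.04}
    - {"x": 0,"y": 0,"z": -0.002,"turn": 0,"fingers": 0.04}
    - {"x": 0,"y": 0,"z": 0,"turn": 0,"fingers": 0.04}

```text
t: 12.15
tcp_pos: [0.4808, -0.4084, 0.0193]
eef_rot: [-0.0, 0.745, 0.667, -0.0]
contact_force: [-0.0, 0.3, -3.4]
width: 0.0512
```

Request:
carry_out:
  rows:
    - {"x": 0,"y": 0,"z": -0.0015,"turn": 0,"fingers": 0.04}
    - {"x": 0,"y": 0,"z": 0,"turn": 0,"fingers": 0.04}
    - {"x": 0,"y": 0,"z": 0,"turn": 0,"fingers": 0.04}

```text
t: 12.45
tcp_pos: [0.481, -0.4086, 0.0189]
eef_rot: [0.0, 0.745, 0.667, -0.0]
contact_force: [-3.2, 2.3, 5.3]
width: 0.051
```

Floor reached (+5 N). Release and rise.

Request:
carry_out:
  rows:
    - {"x": 0,"y": 0,"z": 0,"turn": 0,"fingers": 0.055}
    - {"x": 0,"y": 0,"z": 0,"turn": 0,"fingers": 0.068}
    - {"x": 0,"y": 0,"z": 0,"turn": 0,"fingers": 0.068}
    - {"x": 0,"y": 0,"z": 0.01,"turn": 0,"fingers": 0.068}
    - {"x": 0,"y": 0,"z": 0.03,"turn": 0,"fingers": 0.075}
    - {"x": 0,"y": 0,"z": 0.04,"turn": 0,"fingers": 0.075}
    - {"x": 0,"y": 0,"z": 0.05,"turn": 0,"fingers": 0.075}
    - {"x": -0.01,"y": 0.04,"z": 0.02,"turn": 0.04,"fingers": 0.06}
    - {"x": -0.01,"y": 0.045,"z": 0,"turn": 0.04,"fingers": 0.06}
    - {"x": -0.01,"y": 0.045,"z": 0,"turn": 0.04,"fingers": 0.06}
    - {"x": -0.01,"y": 0.045,"z": 0,"turn": 0.04,"fingers": 0.06}
    - {"x": -0.005,"y": 0.045,"z": 0,"turn": 0.04,"fingers": 0.06}

```text
t: 13.65
tcp_pos: [0.4352, -0.1869, 0.1685]
eef_rot: [0.001, 0.674, 0.738, 0.0]
contact_force: [0.8, -0.4, 0.8]
width: 0.0599
```

```bash
python3 -c "
from snap import *
snap('g',{'scene':(330,200,450,320),'top':(355,205,445,285)})
"
```

```text
tcp [ 0.4352 -0.1869  0.1685] F [ 0.8 -0.4  0.8] w 0.0599 t 13.65
```

View pics/g_scene.png

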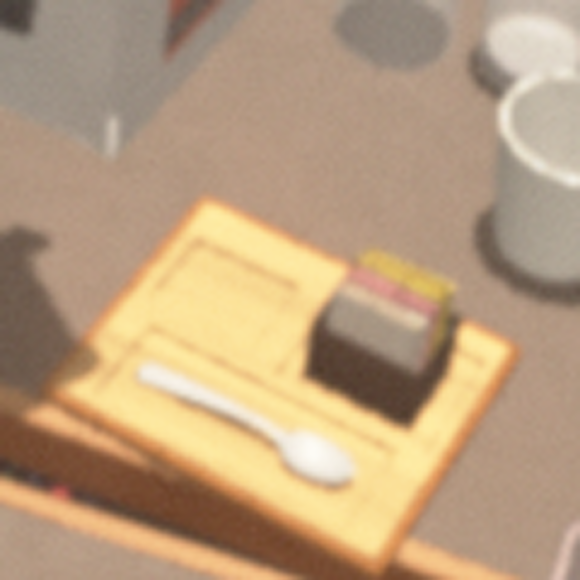

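View pics/g_top.png

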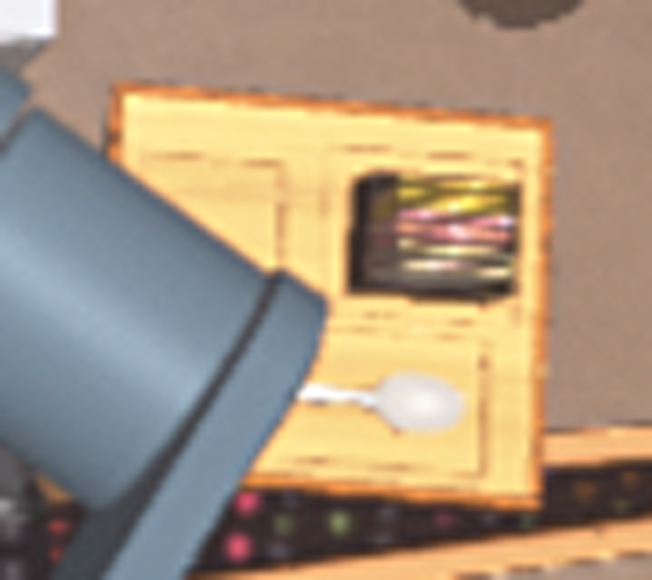

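Request:
carry_out:
  rows:
    - {"x": 0,"y": 0.034,"z": 0,"turn": 0.012,"fingers": 0.055}
    - {"x": 0,"y": 0.034,"z": -0.03,"turn": 0.012,"fingers": 0.055}
    - {"x": 0,"y": 0.034,"z": -0.03,"turn": 0.012,"fingers": 0.055}
    - {"x": 0,"y": 0.034,"z": -0.03,"turn": 0.012,"fingers": 0.055}
    - {"x": 0,"y": 0,"z": -0.03,"turn": 0,"fingers": 0.055}
    - {"x": 0,"y": 0,"z": 0,"turn": 0,"fingers": 0.055}
    - {"x": 0,"y": 0,"z": 0,"turn": 0,"fingers": 0.055}

```text
t: 14.45
tcp_pos: [0.4364, -0.053, 0.0485]
eef_rot: [0.0, 0.657, 0.754, -0.0]
contact_force: [-0.0, 0.6, 0.4]
width: 0.0555
```

```bash
python3 -c "
from snap import *
snap('i',{'scene':(240,180,320,260)})
"
```

```text
tcp [ 0.4364 -0.053   0.0485] F [-0.   0.6  0.4] w 0.0555 t 14.45
```

View pics/i_scene.png

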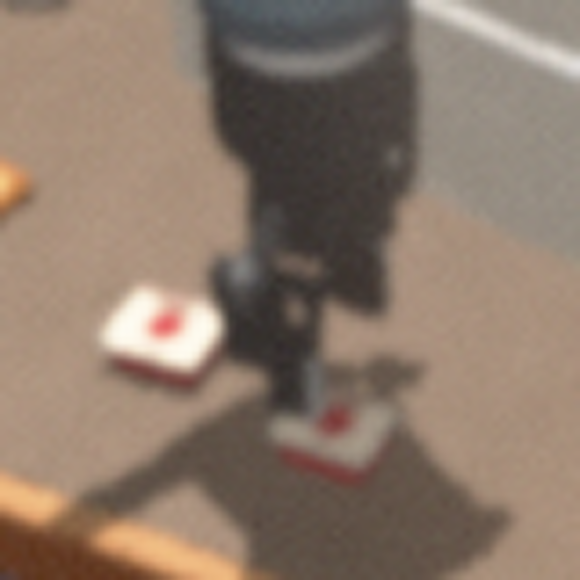

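Request:
carry_out:
  rows:
    - {"x": 0,"y": 0.002,"z": -0.02,"turn": 0,"fingers": 0.055}
    - {"x": 0,"y": 0,"z": -0.015,"turn": 0,"fingers": 0.055}
    - {"x": 0,"y": 0,"z": -0.0085,"turn": 0,"fingers": 0.055}
    - {"x": 0,"y": 0,"z": 0,"turn": 0,"fingers": 0.05}
    - {"x": 0,"y": 0,"z": 0,"turn": 0,"fingers": 0.04}
    - {"x": 0,"y": 0,"z": 0,"turn": 0,"fingers": 0.02}
    - {"x": 0,"y": 0,"z": 0,"turn": 0,"fingers": 0.02}
    - {"x": 0,"y": 0,"z": 0,"turn": 0,"fingers": 0.02}
    - {"x": 0,"y": 0,"z": 0,"turn": 0,"fingers": 0.02}

```text
t: 15.4
tcp_pos: [0.437, -0.0511, 0.0058]
eef_rot: [0.001, 0.657, 0.754, 0.0]
contact_force: [-2.4, -1.0, 6.8]
width: 0.0311
```

Request:
carry_out:
  rows:
    - {"x": 0,"y": 0,"z": 0.01,"turn": 0,"fingers": 0.02}
    - {"x": 0,"y": 0,"z": 0.025,"turn": 0,"fingers": 0.02}
    - {"x": -0.006,"y": -0.02,"z": 0.03,"turn": -0.02,"fingers": 0.02}
    - {"x": 0,"y": -0.04,"z": 0.01,"turn": -0.035,"fingers": 0.02}
    - {"x": 0,"y": -0.04,"z": 0,"turn": -0.035,"fingers": 0.02}
    - {"x": 0,"y": -0.04,"z": 0,"turn": -0.035,"fingers": 0.02}
    - {"x": 0.012,"y": -0.04,"z": 0,"turn": -0.035,"fingers": 0.02}
    - {"x": 0.02,"y": -0.03,"z": 0,"turn": -0.035,"fingers": 0.02}
    - {"x": 0.02,"y": -0.03,"z": 0,"turn": -0.035,"fingers": 0.02}
    - {"x": 0.0096,"y": -0.0204,"z": 0,"turn": -0.016,"fingers": 0.02}
    - {"x": 0,"y": 0,"z": 0,"turn": 0,"fingers": 0.02}
    - {"x": 0,"y": 0,"z": 0,"turn": 0,"fingers": 0.02}

```text
t: 16.6
tcp_pos: [0.4914, -0.3108, 0.0798]
eef_rot: [-0.0, 0.744, 0.668, 0.0]
contact_force: [0.4, 0.6, -0.5]
width: 0.0312
```

```bash
python3 -c "
from snap import *
snap('j',{'scene':(320,180,450,320)})
"
```

```text
tcp [ 0.4914 -0.3108  0.0798] F [ 0.4  0.6 -0.5] w 0.0312 t 16.6
```

View pics/j_scene.png

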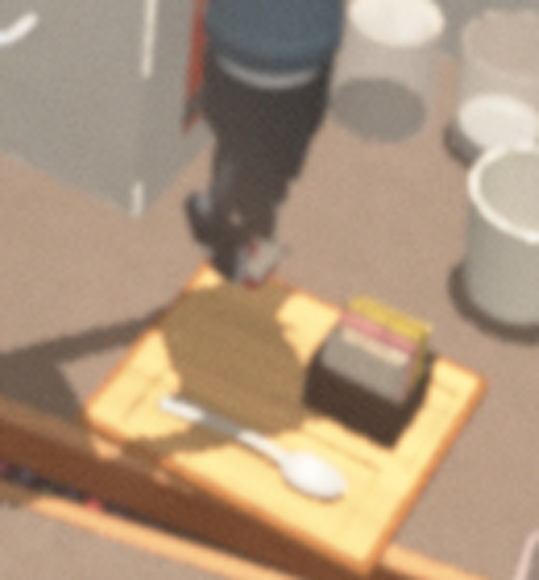

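Request:
carry_out:
  rows:
    - {"x": 0.001,"y": 0,"z": -0.025,"turn": 0,"fingers": 0.02}
    - {"x": 0,"y": 0,"z": -0.022,"turn": 0,"fingers": 0.02}
    - {"x": 0,"y": 0,"z": 0,"turn": 0,"fingers": 0.02}
    - {"x": 0,"y": 0,"z": 0,"turn": 0,"fingers": 0.02}

```text
t: 17.05
tcp_pos: [0.4921, -0.3097, 0.0325]
eef_rot: [-0.001, 0.744, 0.668, -0.0]
contact_force: [0.1, -0.1, 0.6]
width: 0.0308
```

```bash
python3 -c "
from snap import *
snap('k',{'scene':(350,215,420,275),'top':(355,195,435,265)})
"
```

```text
tcp [ 0.4921 -0.3097  0.0325] F [ 0.1 -0.1  0.6] w 0.0308 t 17.05
```

View pics/k_scene.png

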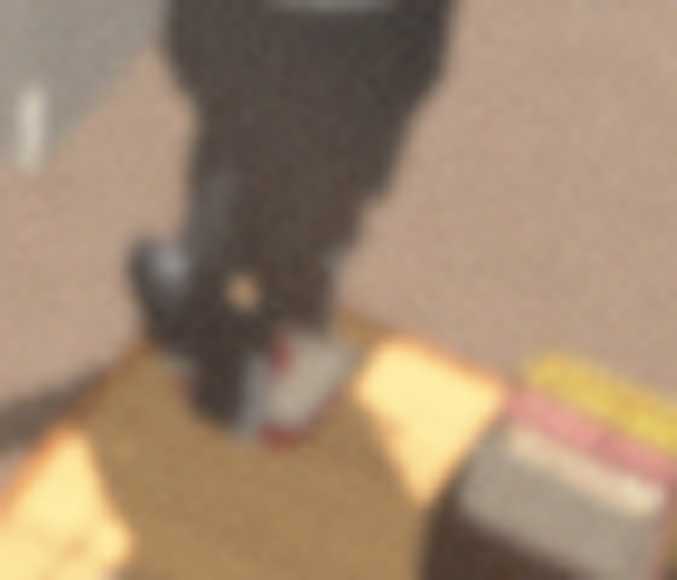

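View pics/k_top.png

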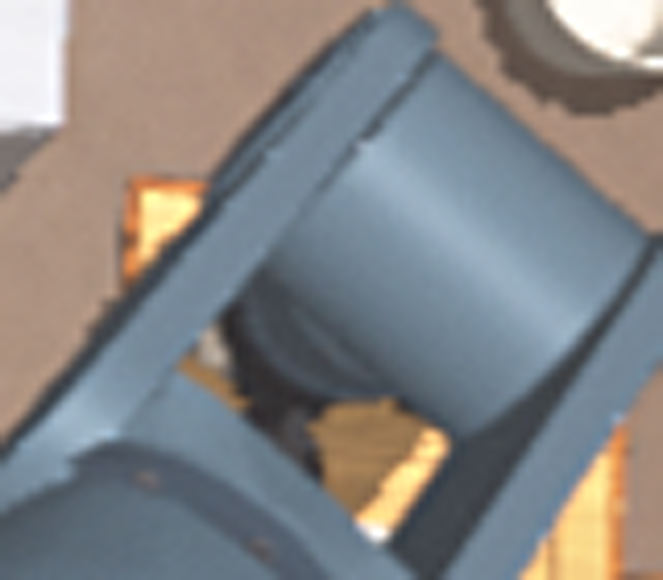

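```bash
python3 -c "
from h import *
im=cv2.imread('pics/k_scene_raw.png')
th=np.radians(-6.2);Rz=np.array([[np.cos(th),-np.sin(th)],[np.sin(th),np.cos(th)]])
a,b,c,d=350,215,420,275;f=9.67
o=cv2.resize(im[b:d,a:c],None,fx=f,fy=f,interpolation=cv2.INTER_CUBIC)
for z,w,h,col in((.0427,.037,.05,(255,0,0)),(.0267,.03,.04,(0,255,0))):
  P=np.array([[-w/2,-h/2],[w/2,-h/2],[w/2,h/2],[-w/2,h/2]])@Rz.T+[.4921,-.3097]
  q=((proj('scene',np.c_[P,np.full(4,z)])-[a,b]+.5)*f-.5).round().astype(int); cv2.polylines(o,[q.reshape(-1,1,2)],True,col,1)
cv2.imwrite('pics/k2.png',o)"
```

```text
(no output)
```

View pics/k2.png

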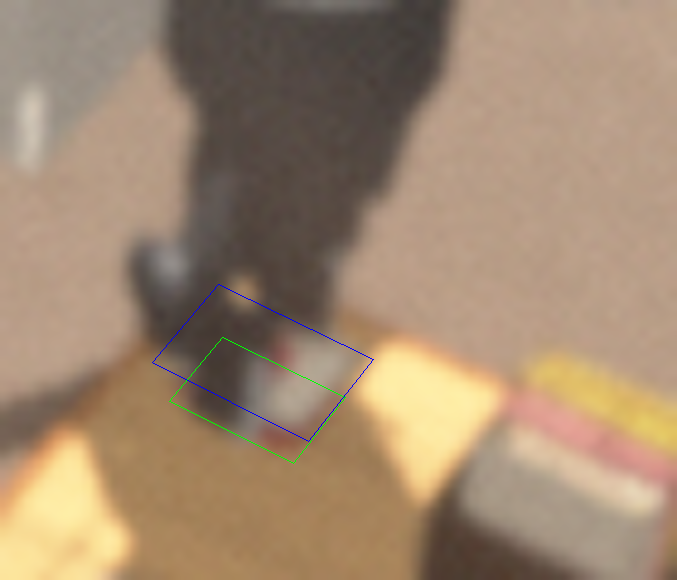

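Request:
carry_out:
  rows:
    - {"x": 0,"y": -0.004,"z": -0.01,"turn": 0,"fingers": 0.02}
    - {"x": 0,"y": 0,"z": -0.008,"turn": 0,"fingers": 0.02}
    - {"x": 0,"y": 0,"z": 0,"turn": 0,"fingers": 0.02}
    - {"x": 0,"y": 0,"z": 0,"turn": 0,"fingers": 0.02}

```text
t: 17.55
tcp_pos: [0.4922, -0.3146, 0.0138]
eef_rot: [-0.001, 0.744, 0.668, -0.0]
contact_force: [0.7, 0.4, -0.2]
width: 0.031
```

Request:
carry_out:
  rows:
    - {"x": 0,"y": 0,"z": -0.002,"turn": 0,"fingers": 0.02}
    - {"x": 0,"y": 0,"z": 0,"turn": 0,"fingers": 0.02}
    - {"x": 0,"y": 0,"z": 0,"turn": 0,"fingers": 0.02}

```text
t: 17.85
tcp_pos: [0.4926, -0.3148, 0.0124]
eef_rot: [0.0, 0.744, 0.668, -0.0]
contact_force: [-0.8, 0.1, -0.1]
width: 0.031
```

Request:
carry_out:
  rows:
    - {"x": 0,"y": 0,"z": -0.001,"turn": 0,"fingers": 0.02}
    - {"x": 0,"y": 0,"z": 0,"turn": 0,"fingers": 0.02}
    - {"x": 0,"y": 0,"z": 0,"turn": 0,"fingers": 0.045}
    - {"x": 0,"y": 0,"z": 0,"turn": 0,"fingers": 0.055}
    - {"x": 0,"y": 0,"z": 0,"turn": 0,"fingers": 0.055}
    - {"x": 0,"y": 0,"z": 0.02,"turn": 0,"fingers": 0.055}
    - {"x": 0,"y": 0,"z": 0.04,"turn": 0,"fingers": 0.055}
    - {"x": -0.02,"y": 0.02,"z": 0.04,"turn": 0,"fingers": 0.07}
    - {"x": -0.03,"y": 0.035,"z": 0.04,"turn": 0,"fingers": 0.07}
    - {"x": -0.03,"y": 0.04,"z": 0.02,"turn": 0.02,"fingers": 0.07}
    - {"x": -0.02,"y": 0.045,"z": 0,"turn": 0.03,"fingers": 0.07}
    - {"x": 0,"y": 0.05,"z": 0,"turn": 0.05,"fingers": 0.07}

```text
t: 19.05
tcp_pos: [0.3984, -0.1332, 0.1631]
eef_rot: [0.001, 0.711, 0.704, -0.0]
contact_force: [2.5, 0.7, -0.9]
width: 0.0701
```

```bash
python3 -c "
from snap import *
snap('l',{'scene':(330,200,450,320),'top':(355,205,445,285)})
"
```

```text
tcp [ 0.3984 -0.1332  0.1631] F [ 2.5  0.7 -0.9] w 0.0701 t 19.05
```

View pics/l_scene.png

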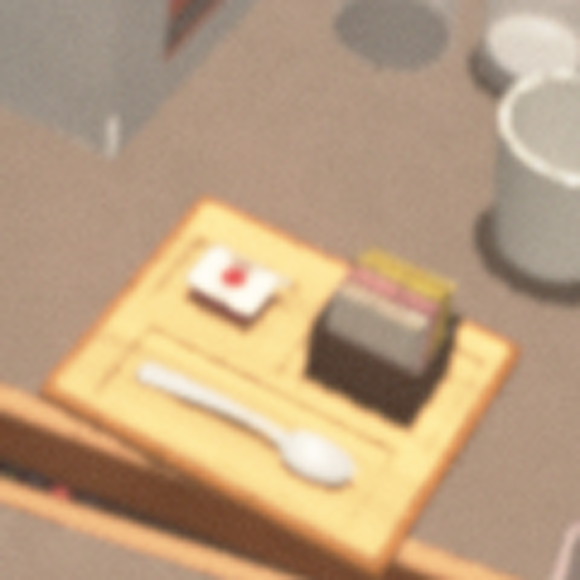

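View pics/l_top.png

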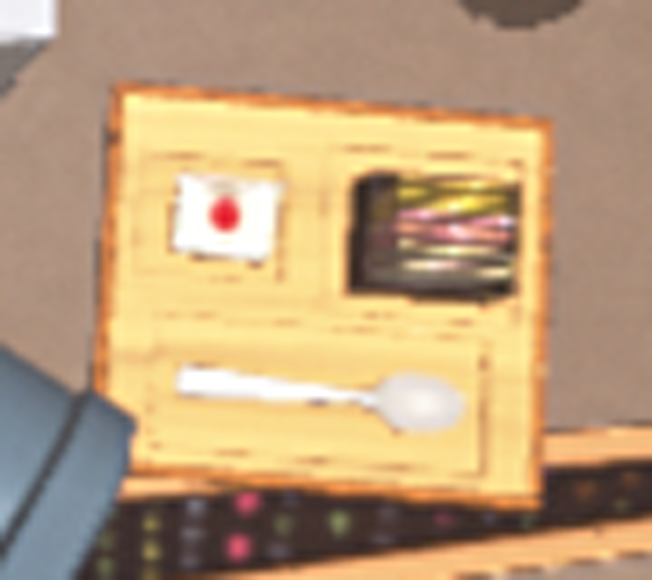

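```bash
cat > meas.py <<'E'
from h import *
def jam(n,tag,box,z):
    a,b,c,d=box; g=cv2.cvtColor(cv2.imread(f"pics/{tag}_{n}_raw.png"),cv2.COLOR_BGR2HSV).astype(int)[b:d,a:c]; V=g[...,2]; S=g[...,1]; H=g[...,0]
    m=((V>190)&(S<60))|((S>150)&(V>170)&((H<8)|(H>172)))
    l=cv2.connectedComponentsWithStats(m.astype(np.uint8)); L=1+np.argmax(l[2][1:,4]); v,u=np.nonzero(l[1]==L)
    P=ray(n,np.c_[u+a,v+b],z)[:,:2]*1000; r=cv2.minAreaRect(P.astype(np.float32))
    C=cloud(n,np.load(f"pics/{tag}_{n}.npy"))[v+b,u+a]
    print(n,len(u),"c",np.round(r[0],1),np.round(r[1],1),round(r[2],1),"depth z pct",np.percentile(C[:,2],[10,50,90]).round(4), "slope", np.linalg.lstsq(np.c_[C[:,:2],np.ones(len(C))],C[:,2],rcond=None)[0][:2].round(3))
E
python3 -c "
from meas import *
jam('top','l',(374,225,397,245),.022)
jam('scene','l',(365,247,392,270),.022)"
```

```text
top 142 c [ 491.  -316.8] [46.8 35.9] 81.7 depth z pct [0.0188 0.0218 0.0251] slope [-0.015  0.078]
scene 133 c [ 493.5 -314.2] [46.2 36.9] 79.2 depth z pct [0.0196 0.0218 0.0236] slope [-0.058 -0.042]
```

Request:
carry_out:
  rows:
    - {"x": 0,"y": 0.02,"z": 0.01,"turn": 0,"fingers": 0.07}
    - {"x": 0,"y": 0.035,"z": 0.01,"turn": 0,"fingers": 0.07}
    - {"x": 0,"y": 0.035,"z": 0,"turn": 0,"fingers": 0.07}
    - {"x": 0,"y": 0.035,"z": 0,"turn": 0,"fingers": 0.07}
    - {"x": 0,"y": 0.035,"z": 0,"turn": 0,"fingers": 0.07}
    - {"x": 0,"y": 0.035,"z": 0,"turn": 0,"fingers": 0.07}
    - {"x": 0,"y": 0.035,"z": 0,"turn": 0,"fingers": 0.07}
    - {"x": 0,"y": 0.035,"z": 0,"turn": 0,"fingers": 0.07}
    - {"x": 0,"y": 0.035,"z": 0,"turn": 0,"fingers": 0.07}
    - {"x": 0.01,"y": 0.035,"z": 0,"turn": 0,"fingers": 0.07}
    - {"x": 0.02,"y": 0.029,"z": 0,"turn": 0,"fingers": 0.07}
    - {"x": 0.03,"y": 0,"z": 0,"turn": 0,"fingers": 0.07}

```text
t: 20.35
tcp_pos: [0.4598, 0.2333, 0.1825]
eef_rot: [-0.0, 0.709, 0.706, 0.0]
contact_force: [0.5, -1.1, 0.6]
width: 0.0705
```

Request:
carry_out:
  rows:
    - {"x": 0.03,"y": 0,"z": 0,"turn": 0,"fingers": 0.07}
    - {"x": 0.03,"y": 0,"z": 0,"turn": 0,"fingers": 0.07}
    - {"x": 0.03,"y": 0,"z": 0,"turn": 0,"fingers": 0.07}
    - {"x": 0.03,"y": 0,"z": 0,"turn": 0,"fingers": 0.07}
    - {"x": 0.03,"y": 0,"z": 0,"turn": 0,"fingers": 0.07}
    - {"x": 0.014,"y": 0,"z": 0,"turn": 0,"fingers": 0.07}
    - {"x": 0,"y": 0,"z": -0.02,"turn": 0,"fingers": 0.07}
    - {"x": 0,"y": 0,"z": -0.03,"turn": 0,"fingers": 0.07}
    - {"x": 0,"y": 0,"z": 0,"turn": 0,"fingers": 0.07}
    - {"x": 0,"y": 0,"z": 0,"turn": 0,"fingers": 0.07}

```text
t: 21.35
tcp_pos: [0.6237, 0.2297, 0.132]
eef_rot: [-0.001, 0.71, 0.704, -0.001]
contact_force: [-0.3, 0.9, 0.9]
width: 0.07
```

```bash
python3 -c "
from snap import *
snap('m',{'scene':(190,110,300,220),'top':(170,150,290,270)})
"
```

```text
tcp [0.6237 0.2297 0.132 ] F [-0.3  0.9  0.9] w 0.07 t 21.35
```

View pics/m_scene.png

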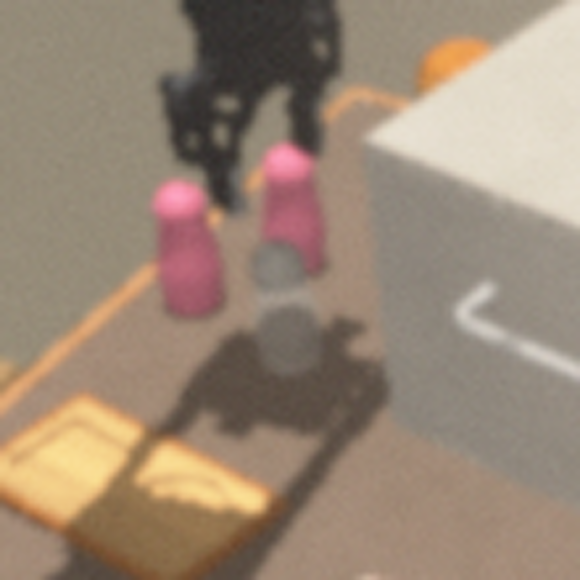

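View pics/m_top.png

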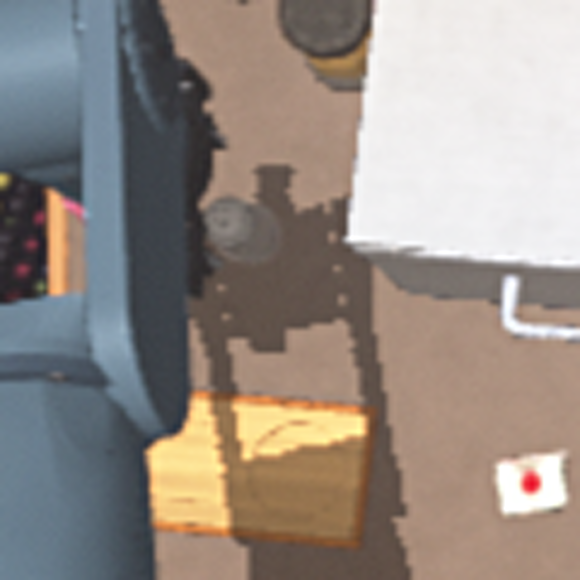

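```bash
python3 -c "
from h import *
print(ray('top',[(217.5,195.8)],.085), ray('top',[(219,195)],.085))
print(proj('top',[[.622,.231,.088],[.622,.231,0],[.6237,.2297,.132]]),proj('scene',[[.622,.231,.088],[.622,.231,0],[.6237,.2297,.132]]))
# base centre in scene: crop (290,355)/5.27
print(ray('scene',[(190+290/5.27,110+358/5.27)],.004)); print(ray('top',[(170+255/4.83,150+240/4.83)],.02))
"
```

```text
[[0.62091037 0.22822662 0.085     ]] [[0.62342632 0.22346897 0.085     ]]
[[216.39671251 195.31677935]
 [223.19592366 199.88341111]
 [213.04743925 192.22546513]] [[242.32071037 157.57399232]
 [245.27609421 178.67265279]
 [241.39683666 146.22768916]]
[[0.62097858 0.23074254 0.004     ]]
[[0.61921851 0.22734472 0.02      ]]
```

Request:
carry_out:
  rows:
    - {"x": -0.002,"y": 0,"z": -0.015,"turn": 0,"fingers": 0.07}
    - {"x": 0,"y": 0,"z": -0.02,"turn": 0,"fingers": 0.07}
    - {"x": 0,"y": 0,"z": -0.02,"turn": 0,"fingers": 0.07}
    - {"x": 0,"y": 0,"z": -0.02,"turn": 0,"fingers": 0.07}
    - {"x": 0,"y": 0,"z": -0.017,"turn": 0,"fingers": 0.07}
    - {"x": 0,"y": 0,"z": -0.01,"turn": 0,"fingers": 0.07}
    - {"x": 0,"y": 0,"z": 0,"turn": 0,"fingers": 0.07}
    - {"x": 0,"y": 0,"z": 0,"turn": 0,"fingers": 0.07}

```text
t: 22.25
tcp_pos: [0.6225, 0.2301, 0.0311]
eef_rot: [0.0, 0.71, 0.704, 0.0]
contact_force: [0.4, -0.3, -0.2]
width: 0.0698
```

Request:
carry_out:
  rows:
    - {"x": 0,"y": 0,"z": 0,"turn": 0,"fingers": 0.055}
    - {"x": 0,"y": 0,"z": 0,"turn": 0,"fingers": 0.05}
    - {"x": 0,"y": 0,"z": 0,"turn": 0,"fingers": 0.046}
    - {"x": 0,"y": 0,"z": 0,"turn": 0,"fingers": 0.03}
    - {"x": 0,"y": 0,"z": 0,"turn": 0,"fingers": 0.03}
    - {"x": 0,"y": 0,"z": 0,"turn": 0,"fingers": 0.03}

```text
t: 22.85
tcp_pos: [0.6231, 0.2302, 0.0321]
eef_rot: [0.001, 0.71, 0.704, 0.001]
contact_force: [0.1, -1.3, 5.5]
width: 0.0377
```

Request:
carry_out:
  rows:
    - {"x": 0,"y": 0,"z": 0.005,"turn": 0,"fingers": 0.03}
    - {"x": 0,"y": 0,"z": 0.015,"turn": 0,"fingers": 0.03}
    - {"x": 0,"y": 0,"z": 0.02,"turn": 0,"fingers": 0.03}
    - {"x": 0,"y": 0,"z": 0,"turn": 0,"fingers": 0.03}
    - {"x": 0,"y": 0,"z": 0,"turn": 0,"fingers": 0.03}

```text
t: 23.35
tcp_pos: [0.6225, 0.2301, 0.0714]
eef_rot: [0.0, 0.71, 0.704, 0.001]
contact_force: [-0.5, -0.8, -1.8]
width: 0.0374
```

```bash
python3 -c "
from snap import *
snap('n',{'scene':(200,110,290,200),'top':(180,150,260,230)})
"
```

```text
tcp [0.6225 0.2301 0.0714] F [-0.5 -0.8 -1.8] w 0.0374 t 23.35
```

View pics/n_scene.png

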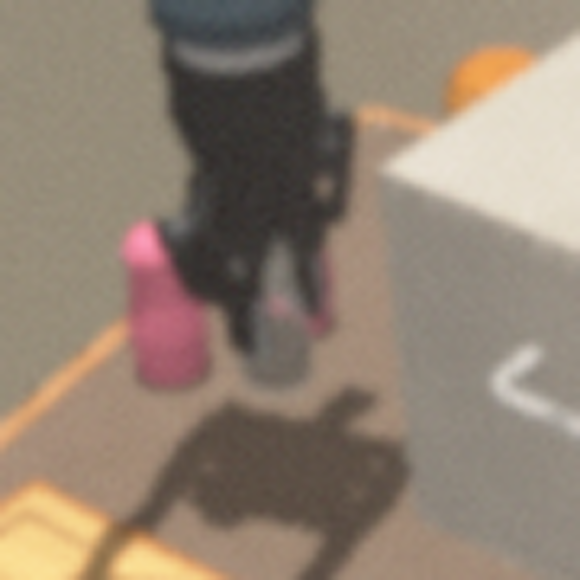

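View pics/n_top.png

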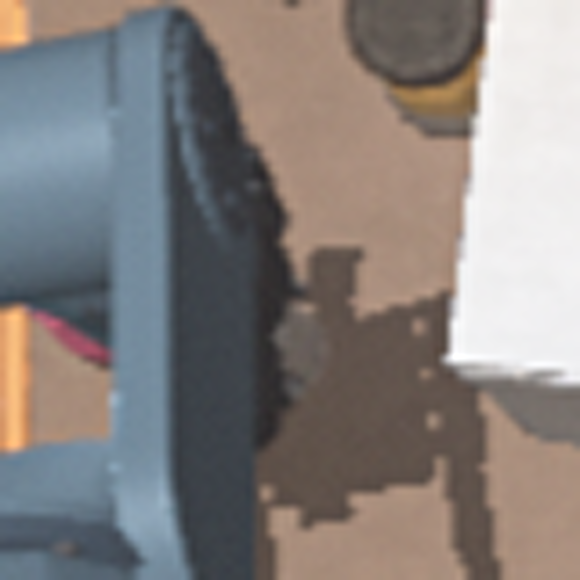

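```bash
python3 -c "
from h import *
print(proj('scene',[[.6225,.2301,.0393],[.6225,.2301,.1]]),proj('top',[[.6225,.2301,.0393]]))
a,b,f=200,110,580/90
im=cv2.resize(cv2.imread('pics/n_scene_raw.png')[b:200,a:290],None,fx=f,fy=f,interpolation=cv2.INTER_CUBIC)
t=np.linspace(0,6.28,60)
for z in(.0393,.095):
  q=((proj('scene',np.c_[.6225+.022*np.cos(t),.2301+.022*np.sin(t),0*t+z])-[a,b]+.5)*f).astype(int);cv2.polylines(im,[q.reshape(-1,1,2)],True,(255,0,0),1)
cv2.imwrite('pics/n2.png',im)"
```

```text
[[244.29111068 169.45623335]
 [242.21380185 154.56517277]] [[220.55051209 197.76986932]]
```

View pics/n2.png

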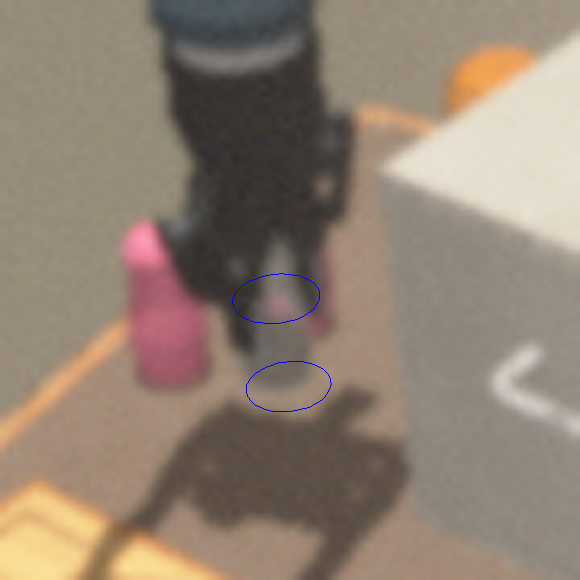

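```bash
python3 -c "
from h import *
for z in(.0393,.045,.05,.055):print(z,ray('scene',[(243,166.7)],z).round(4))
C=cloud('scene',np.load('pics/n_scene.npy'))
for v in range(148,172,2): print(v,[tuple(int(1000*k) for k in C[v,u]) for u in (239,241,243,245,247)])
"
```

```text
0.0393 [[0.633  0.2433 0.0393]]
0.045 [[0.6271 0.2381 0.045 ]]
0.05 [[0.6218 0.2335 0.05  ]]
0.055 [[0.6166 0.2289 0.055 ]]
148 [(596, 216, 145), (606, 216, 139), (624, 224, 126), (641, 231, 114), (643, 223, 115)]
150 [(594, 215, 139), (615, 226, 122), (617, 220, 123), (627, 220, 117), (641, 223, 109)]
152 [(597, 219, 128), (610, 223, 119), (615, 219, 117), (623, 217, 114), (643, 226, 98)]
154 [(594, 218, 122), (614, 228, 107), (617, 221, 108), (624, 219, 104), (639, 223, 94)]
156 [(592, 217, 116), (609, 224, 103), (615, 221, 101), (624, 221, 95), (637, 223, 87)]
158 [(596, 223, 104), (604, 221, 99), (616, 223, 92), (619, 217, 92), (632, 220, 83)]
160 [(596, 223, 96), (600, 219, 95), (608, 217, 91), (617, 216, 86), (628, 217, 78)]
162 [(594, 223, 90), (597, 217, 90), (611, 221, 79), (614, 215, 79), (626, 217, 72)]
164 [(595, 225, 80), (595, 216, 83), (608, 220, 74), (618, 219, 68), (622, 215, 66)]
166 [(601, 232, 65), (606, 227, 65), (608, 221, 65), (612, 216, 64), (621, 215, 59)]
168 [(600, 232, 58), (602, 225, 60), (606, 220, 59), (612, 217, 56), (621, 216, 51)]
170 [(606, 238, 44), (604, 228, 49), (611, 226, 45), (613, 219, 46), (620, 216, 43)]
```

```bash
python3 -c "
from h import *
C=cloud('scene',np.load('pics/n_scene.npy'))
for v in range(166,178): print(v,[tuple(int(1000*k) for k in C[v,u]) for u in (237,239,241,243,245,247,249,251)])
for n in ('n','scene0'):
  pass
"
```

```text
166 [(600, 240, 64), (601, 232, 65), (606, 227, 65), (608, 221, 65), (612, 216, 64), (621, 215, 59), (685, 261, 2), (689, 255, 1)]
167 [(600, 240, 59), (603, 234, 60), (601, 224, 64), (607, 220, 62), (618, 222, 54), (625, 219, 51), (683, 260, 0), (686, 254, 0)]
168 [(604, 244, 51), (600, 232, 58), (602, 225, 60), (606, 220, 59), (612, 217, 56), (621, 216, 51), (680, 258, -2), (684, 252, -2)]
169 [(608, 249, 42), (604, 236, 50), (604, 227, 53), (611, 225, 50), (616, 221, 48), (622, 218, 45), (669, 249, 3), (676, 246, 0)]
170 [(648, 286, 0), (606, 238, 44), (604, 228, 49), (611, 226, 45), (613, 219, 46), (620, 216, 43), (667, 248, 0), (673, 244, -1)]
171 [(642, 281, 0), (601, 235, 44), (603, 228, 45), (609, 225, 43), (611, 218, 44), (659, 251, 0), (666, 248, -2), (667, 239, 0)]
172 [(637, 278, 0), (641, 272, 0), (643, 264, 2), (645, 258, 2), (654, 256, -2), (655, 248, 0), (661, 244, -2), (664, 237, -1)]
173 [(635, 277, -1), (640, 271, -2), (641, 264, -1), (641, 255, 2), (649, 252, -1), (653, 247, -2), (655, 239, 0), (657, 232, 0)]
174 [(632, 274, -2), (631, 264, 0), (634, 258, 1), (638, 252, 0), (641, 246, 1), (648, 243, -2), (652, 237, -2), (651, 228, 1)]
175 [(624, 268, 0), (626, 261, 1), (631, 256, 0), (635, 251, -1), (637, 243, 1), (643, 240, -2), (646, 233, -1), (649, 226, 0)]
176 [(622, 267, -2), (625, 260, -1), (624, 251, 1), (628, 244, 2), (635, 242, -1), (639, 237, -2), (638, 227, 1), (643, 222, 0)]
177 [(615, 260, 0), (618, 254, 0), (622, 249, 0), (624, 242, 0), (623, 232, 5), (637, 235, -4), (635, 225, 0), (640, 220, 0)]
```

Request:
carry_out:
  rows:
    - {"x": -0.02,"y": -0.003,"z": 0,"turn": 0,"fingers": 0.03}
    - {"x": -0.02,"y": -0.003,"z": 0,"turn": 0,"fingers": 0.03}
    - {"x": -0.02,"y": -0.004,"z": 0,"turn": 0,"fingers": 0.03}
    - {"x": -0.02,"y": -0.004,"z": 0,"turn": 0,"fingers": 0.03}
    - {"x": -0.02,"y": -0.004,"z": 0,"turn": 0,"fingers": 0.03}
    - {"x": -0.02,"y": -0.004,"z": 0,"turn": 0,"fingers": 0.03}
    - {"x": -0.02,"y": -0.004,"z": 0,"turn": 0,"fingers": 0.03}
    - {"x": -0.021,"y": -0.004,"z": 0,"turn": 0,"fingers": 0.03}
    - {"x": 0,"y": 0,"z": 0,"turn": 0,"fingers": 0.03}
    - {"x": 0,"y": 0,"z": 0,"turn": 0,"fingers": 0.03}

```text
t: 24.45
tcp_pos: [0.461, 0.2, 0.0703]
eef_rot: [-0.0, 0.71, 0.704, -0.0]
contact_force: [0.5, 0.2, -1.2]
width: 0.0373
```

```bash
python3 -c "
from snap import *
snap('o',{'scene':(180,140,280,240),'top':(185,180,265,260)})
"
```

```text
tcp [0.461  0.2    0.0703] F [ 0.5  0.2 -1.2] w 0.0373 t 24.45
```

View pics/o_scene.png

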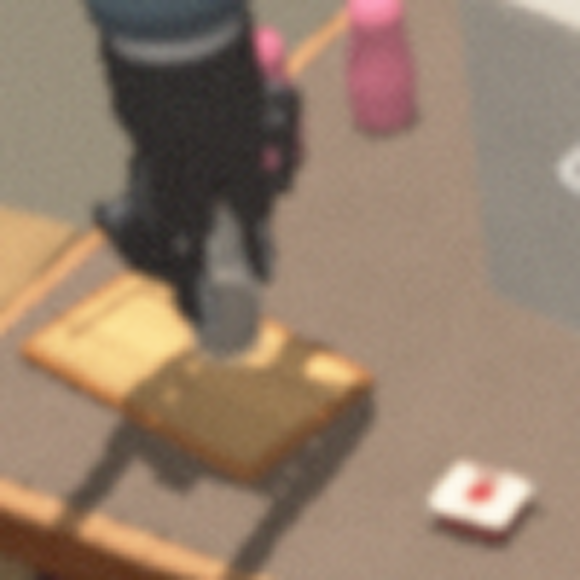

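View pics/o_top.png

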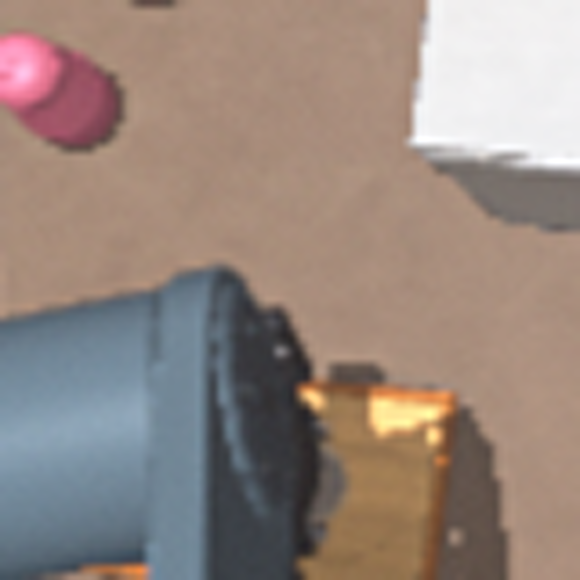

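```bash
python3 -c "
from h import *
C=cloud('scene',np.load('pics/o_scene.npy')); d=np.array([.741,.761]); d/=np.linalg.norm(d); T=np.array([.461,.2])
d=(T-[-.2804,-.561]);d/=np.linalg.norm(d);p=np.array([-d[1],d[0]])
for v in range(178,208,2):
  r=[]
  for u in range(208,232):
    c=C[v,u]
    if c[2]>.02 and np.linalg.norm(c[:2]-T)<.05: r.append((u,int(1000*((c[:2]-T)@d)),int(1000*((c[:2]-T)@p)),int(1000*c[2])))
  if r: print(v,r[0],min(r,key=lambda q:q[1]),r[-1])
print(proj('scene',[[.461,.2,.038],[.461,.2,.09]]))
"
```

```text
178 (208, -15, 23, 140) (214, -30, 7, 148) (226, 10, -27, 110)
180 (208, -11, 25, 130) (214, -33, 8, 143) (226, 13, -26, 99)
182 (208, -38, 25, 143) (208, -38, 25, 143) (226, 9, -25, 95)
184 (209, -39, 23, 136) (209, -39, 23, 136) (227, 17, -27, 81)
186 (209, -42, 25, 131) (209, -42, 25, 131) (226, 10, -23, 80)
188 (209, -40, 26, 123) (209, -40, 26, 123) (226, 3, -21, 77)
190 (209, -17, 28, 97) (215, -27, 11, 101) (224, 0, -14, 74)
192 (210, -16, 26, 88) (212, -29, 20, 97) (225, 0, -16, 65)
194 (210, -19, 27, 84) (213, -24, 19, 86) (225, -1, -15, 59)
196 (212, -5, 23, 64) (214, -26, 17, 79) (225, -2, -14, 52)
198 (213, -4, 21, 54) (220, -18, 1, 61) (225, -3, -13, 45)
200 (214, -8, 20, 49) (216, -17, 14, 55) (224, -8, -9, 42)
202 (215, -5, 18, 38) (222, -17, -2, 43) (222, -17, -2, 43)
[[220.83302437 199.90836622]
 [218.29179174 186.85155306]]
```

Request:
carry_out:
  rows:
    - {"x": 0,"y": -0.005,"z": -0.01,"turn": 0,"fingers": 0.03}
    - {"x": 0,"y": 0,"z": -0.01,"turn": 0,"fingers": 0.03}
    - {"x": 0,"y": 0,"z": -0.008,"turn": 0,"fingers": 0.03}
    - {"x": 0,"y": 0,"z": 0,"turn": 0,"fingers": 0.03}
    - {"x": 0,"y": 0,"z": 0,"turn": 0,"fingers": 0.03}

```text
t: 25.05
tcp_pos: [0.4608, 0.1949, 0.042]
eef_rot: [-0.0, 0.71, 0.704, -0.0]
contact_force: [-0.5, 0.1, -0.9]
width: 0.0372
```

Request:
carry_out:
  rows:
    - {"x": 0,"y": 0,"z": -0.002,"turn": 0,"fingers": 0.03}
    - {"x": 0,"y": 0,"z": 0,"turn": 0,"fingers": 0.03}
    - {"x": 0,"y": 0,"z": 0,"turn": 0,"fingers": 0.03}

```text
t: 25.35
tcp_pos: [0.4613, 0.1951, 0.0409]
eef_rot: [0.0, 0.71, 0.704, 0.0]
contact_force: [0.3, 0.0, -0.7]
width: 0.0372
```

Request:
carry_out:
  rows:
    - {"x": 0,"y": 0,"z": -0.002,"turn": 0,"fingers": 0.03}
    - {"x": 0,"y": 0,"z": 0,"turn": 0,"fingers": 0.03}
    - {"x": 0,"y": 0,"z": 0,"turn": 0,"fingers": 0.03}

```text
t: 25.65
tcp_pos: [0.461, 0.195, 0.0386]
eef_rot: [-0.0, 0.71, 0.704, -0.0]
contact_force: [-1.2, -0.1, -0.2]
width: 0.0375
```

Request:
carry_out:
  rows:
    - {"x": 0,"y": 0,"z": -0.001,"turn": 0,"fingers": 0.03}
    - {"x": 0,"y": 0,"z": 0,"turn": 0,"fingers": 0.03}
    - {"x": 0,"y": 0,"z": 0,"turn": 0,"fingers": 0.03}

```text
t: 25.95
tcp_pos: [0.4613, 0.1951, 0.0381]
eef_rot: [0.0, 0.71, 0.704, 0.0]
contact_force: [-2.1, 0.5, 5.6]
width: 0.0373
```

Request:
carry_out:
  rows:
    - {"x": 0,"y": 0,"z": 0,"turn": 0,"fingers": 0.045}
    - {"x": 0,"y": 0,"z": 0,"turn": 0,"fingers": 0.055}
    - {"x": 0,"y": 0,"z": 0,"turn": 0,"fingers": 0.065}
    - {"x": 0,"y": 0,"z": 0,"turn": 0,"fingers": 0.07}
    - {"x": 0,"y": 0,"z": 0.01,"turn": 0,"fingers": 0.07}
    - {"x": 0,"y": 0,"z": 0.03,"turn": 0,"fingers": 0.07}
    - {"x": 0,"y": 0,"z": 0.04,"turn": 0,"fingers": 0.07}
    - {"x": 0,"y": 0,"z": 0.04,"turn": 0,"fingers": 0.07}
    - {"x": -0.01,"y": -0.04,"z": 0.01,"turn": 0,"fingers": 0.06}
    - {"x": -0.01,"y": -0.04,"z": 0,"turn": 0,"fingers": 0.06}
    - {"x": -0.01,"y": -0.04,"z": 0,"turn": 0,"fingers": 0.06}
    - {"x": 0,"y": 0,"z": 0,"turn": 0,"fingers": 0.06}

```text
t: 27.15
tcp_pos: [0.4305, 0.0716, 0.1685]
eef_rot: [0.001, 0.712, 0.703, -0.0]
contact_force: [0.2, 0.3, -0.1]
width: 0.0603
```

```bash
python3 -c "
from snap import *
snap('p',{'scene':(180,150,280,240),'top':(185,180,325,270)})
C=cloud('scene',np.load('pics/p_scene.npy')); m=(C[...,2]>.02)&(C[...,2]<.12)&(np.linalg.norm(C[...,:2]-[.461,.2],axis=-1)<.045);P=C[m]
for z in(.03,.05,.07,.09): 
  k=abs(P[:,2]-z)<.01; print(z,k.sum(),P[k].mean(0).round(3),P[k].min(0).round(3),P[k].max(0).round(3))
"
```

```text
tcp [0.4305 0.0716 0.1685] F [ 0.2  0.3 -0.1] w 0.0603 t 27.15
0.03 68 [0.45  0.189 0.031] [0.439 0.177 0.02 ] [0.481 0.215 0.04 ]
0.05 73 [0.451 0.19  0.05 ] [0.438 0.178 0.04 ] [0.474 0.211 0.06 ]
0.07 62 [0.451 0.19  0.07 ] [0.442 0.18  0.06 ] [0.469 0.208 0.08 ]
0.09 81 [0.454 0.195 0.089] [0.441 0.182 0.08 ] [0.471 0.213 0.099]
```

View pics/p_scene.png

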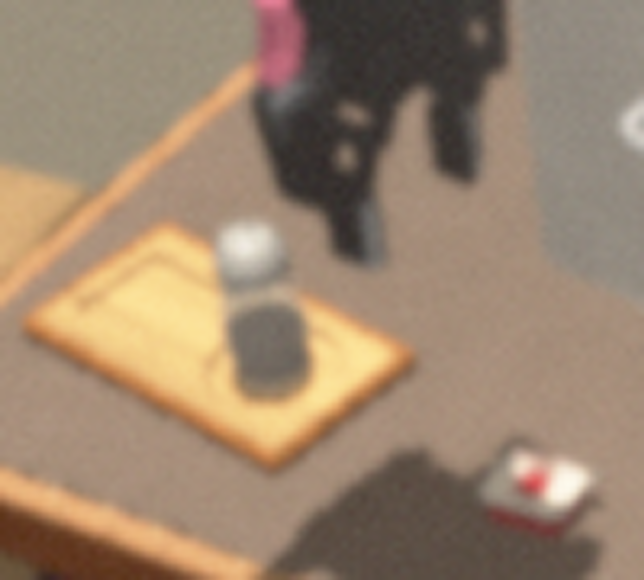

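View pics/p_top.png

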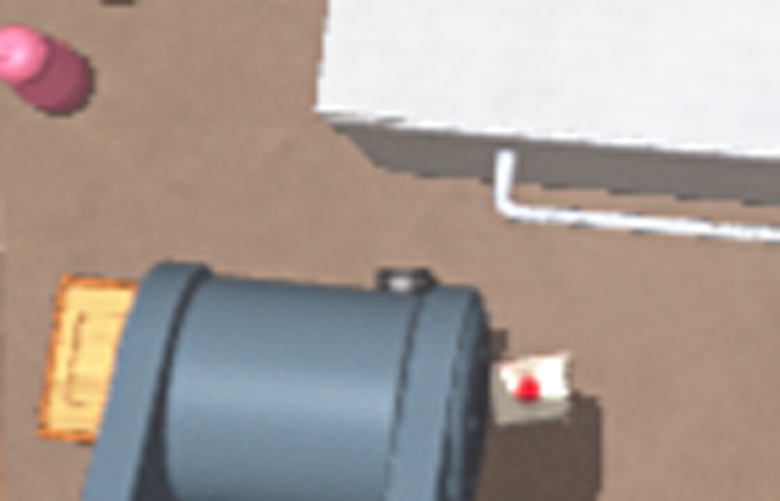

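```bash
python3 -c "
from h import *
for n in('scene','top'):
  C=cloud(n,np.load(f'pics/{n}0.npy')); m=(C[...,2]>.04)&(C[...,0]>.48)&(C[...,0]<.538)&(C[...,1]>-.14)&(C[...,1]<.12);P=C[m]
  print(len(P),P.min(0).round(3),P.max(0).round(3)); k=abs(P[:,1]-.04)<.02; print(P[k].min(0).round(3),P[k].max(0).round(3))
  C=cloud('scene',np.load('pics/p_scene.npy')) 
T=np.array([.4305,.0716])
m=(np.linalg.norm(C[...,:2]-T,axis=-1)<.1)&(C[...,2]>.12)&(C[...,2]<.4);P=C[m]
for z in(.18,.2,.22,.24,.26,.28,.3,.32):
  k=abs(P[:,2]-z)<.01; print(z,(P[k].min(0)[:2]-T).round(3),(P[k].max(0)[:2]-T).round(3))
"
```

```text
184 [ 0.518 -0.126  0.155] [0.538 0.035 0.168]
[0.532 0.02  0.158] [0.537 0.035 0.168]
163 [ 0.518 -0.125  0.156] [0.537 0.036 0.169]
[0.533 0.02  0.158] [0.537 0.036 0.167]
0.18 [-0.045 -0.012] [0.042 0.009]
0.2 [-0.046 -0.013] [0.047 0.012]
0.22 [-0.063 -0.016] [0.06  0.013]
0.24 [-0.067 -0.019] [0.063 0.015]
0.26 [-0.069 -0.021] [0.066 0.015]
0.28 [-0.07  -0.022] [0.065 0.014]
0.3 [-0.041 -0.038] [0.017 0.023]
0.32 [-0.04  -0.039] [0.024 0.025]
```

Request:
carry_out:
  rows:
    - {"x": 0.004,"y": -0.015,"z": -0.03,"turn": 0.08,"fingers": 0.052}
    - {"x": 0.007,"y": -0.018,"z": -0.04,"turn": 0.077,"fingers": 0.052}
    - {"x": 0.007,"y": 0,"z": -0.03,"turn": 0,"fingers": 0.052}
    - {"x": 0,"y": 0,"z": -0.025,"turn": 0,"fingers": 0.052}
    - {"x": 0,"y": 0,"z": 0,"turn": 0,"fingers": 0.052}
    - {"x": 0,"y": 0,"z": 0,"turn": 0,"fingers": 0.052}

```text
t: 27.85
tcp_pos: [0.4491, 0.0429, 0.0428]
eef_rot: [-0.001, 0.652, 0.758, -0.0]
contact_force: [1.1, 0.7, -0.5]
width: 0.0517
```

Request:
carry_out:
  rows:
    - {"x": 0,"y": -0.0035,"z": -0.015,"turn": 0,"fingers": 0.052}
    - {"x": 0,"y": 0,"z": -0.015,"turn": 0,"fingers": 0.052}
    - {"x": 0,"y": 0,"z": -0.0075,"turn": 0,"fingers": 0.052}
    - {"x": 0,"y": 0,"z": 0,"turn": 0,"fingers": 0.052}
    - {"x": 0,"y": 0,"z": 0,"turn": 0,"fingers": 0.04}
    - {"x": 0,"y": 0,"z": 0,"turn": 0,"fingers": 0.02}
    - {"x": 0,"y": 0,"z": 0,"turn": 0,"fingers": 0.02}
    - {"x": 0,"y": 0,"z": 0,"turn": 0,"fingers": 0.02}
    - {"x": 0,"y": 0,"z": 0,"turn": 0,"fingers": 0.02}

```text
t: 28.75
tcp_pos: [0.4501, 0.0385, 0.0066]
eef_rot: [0.001, 0.653, 0.758, 0.001]
contact_force: [-2.6, 0.8, 7.2]
width: 0.0311
```

Request:
carry_out:
  rows:
    - {"x": 0,"y": 0,"z": 0.01,"turn": 0,"fingers": 0.02}
    - {"x": -0.01,"y": 0,"z": 0.03,"turn": 0,"fingers": 0.02}
    - {"x": -0.005,"y": 0,"z": 0.04,"turn": 0,"fingers": 0.02}
    - {"x": 0,"y": 0.02,"z": 0.04,"turn": -0.03,"fingers": 0.02}
    - {"x": 0,"y": 0.035,"z": 0.02,"turn": -0.05,"fingers": 0.02}
    - {"x": 0,"y": 0.035,"z": 0,"turn": -0.05,"fingers": 0.02}
    - {"x": 0,"y": 0.035,"z": 0,"turn": -0.05,"fingers": 0.02}
    - {"x": 0.005,"y": 0.035,"z": 0,"turn": -0.05,"fingers": 0.02}
    - {"x": 0.01,"y": 0.035,"z": 0,"turn": -0.03,"fingers": 0.02}
    - {"x": 0.01,"y": 0.035,"z": 0,"turn": 0,"fingers": 0.02}
    - {"x": 0.01,"y": 0.011,"z": 0,"turn": 0,"fingers": 0.02}
    - {"x": 0,"y": 0,"z": 0,"turn": 0,"fingers": 0.02}

```text
t: 29.95
tcp_pos: [0.4699, 0.2812, 0.1463]
eef_rot: [0.0, 0.745, 0.667, 0.001]
contact_force: [0.2, 0.0, -0.2]
width: 0.0311
```

Request:
carry_out:
  rows:
    - {"x": 0,"y": 0,"z": -0.03,"turn": 0,"fingers": 0.02}
    - {"x": 0,"y": 0,"z": -0.04,"turn": 0,"fingers": 0.02}
    - {"x": 0,"y": 0,"z": -0.035,"turn": 0,"fingers": 0.02}
    - {"x": 0,"y": 0,"z": 0,"turn": 0,"fingers": 0.02}
    - {"x": 0,"y": 0,"z": 0,"turn": 0,"fingers": 0.02}

```text
t: 30.45
tcp_pos: [0.4688, 0.2789, 0.0408]
eef_rot: [-0.0, 0.746, 0.666, -0.001]
contact_force: [0.1, -0.4, -0.0]
width: 0.0313
```

```bash
python3 -c "
from snap import *
snap('q',{'scene':(170,150,260,230),'top':(175,200,265,270)})
im=cv2.imread('pics/q_scene_raw.png')
th=np.radians(-6.3);Rz=np.array([[np.cos(th),-np.sin(th)],[np.sin(th),np.cos(th)]])
from station import robot
T=robot.get_state()['tcp_pos'];a,b,c,d=170,150,260,230;f=7.25
o=cv2.resize(im[b:d,a:c],None,fx=f,fy=f,interpolation=cv2.INTER_CUBIC)
for C0,z,w,h,col in((T[:2],T[2]-.0066+.016,.037,.05,(255,0,0)),(np.array([.4701,.2793]),.01,.054,.066,(0,255,0))):
  P=np.array([[-w/2,-h/2],[w/2,-h/2],[w/2,h/2],[-w/2,h/2]])@Rz.T+C0
  q=((proj('scene',np.c_[P,np.full(4,z)])-[a,b]+.5)*f-.5).round().astype(int); cv2.polylines(o,[q.reshape(-1,1,2)],True,col,1)
cv2.imwrite('pics/q2.png',o)
"
```

```text
tcp [0.4688 0.2789 0.0408] F [ 0.1 -0.4 -0. ] w 0.0313 t 30.45
```

View pics/q2.png

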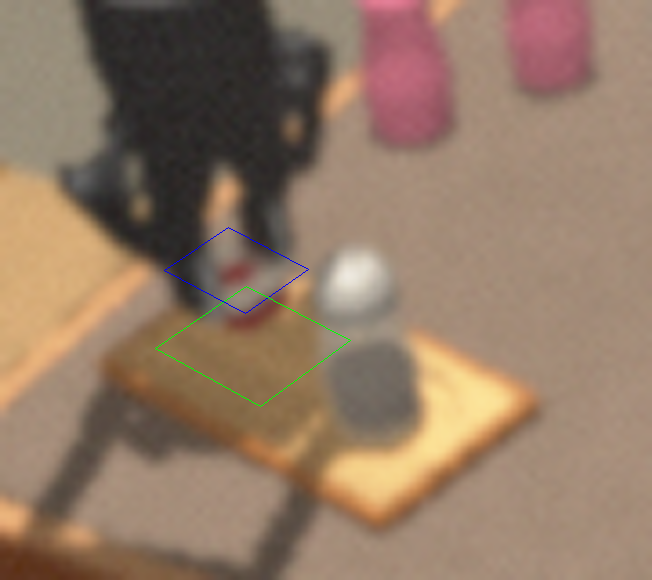

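View pics/q_top.png

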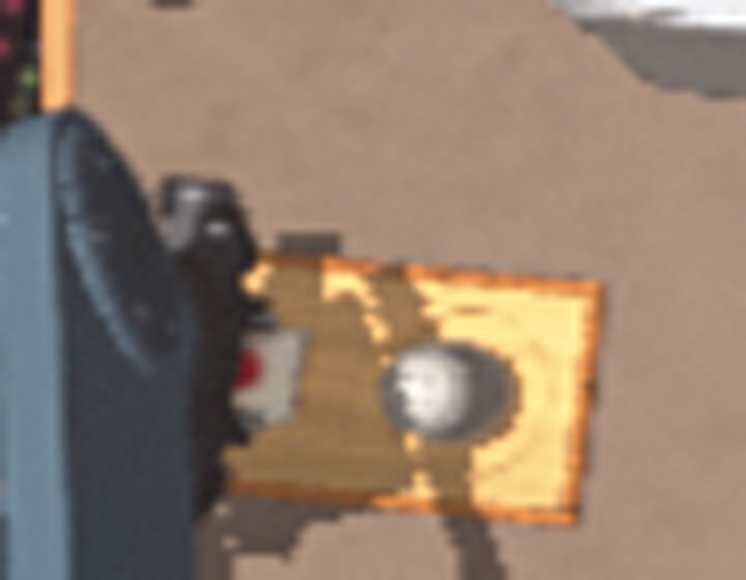

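Request:
carry_out:
  rows:
    - {"x": 0.001,"y": 0,"z": -0.014,"turn": 0,"fingers": 0.02}
    - {"x": 0,"y": 0,"z": -0.01,"turn": 0,"fingers": 0.02}
    - {"x": 0,"y": 0,"z": -0.002,"turn": 0,"fingers": 0.02}
    - {"x": 0,"y": 0,"z": 0,"turn": 0,"fingers": 0.02}
    - {"x": 0,"y": 0,"z": 0,"turn": 0,"fingers": 0.02}

```text
t: 31.05
tcp_pos: [0.4701, 0.2795, 0.0141]
eef_rot: [-0.0, 0.745, 0.667, -0.0]
contact_force: [-0.7, 0.5, -0.4]
width: 0.0311
```

Request:
carry_out:
  rows:
    - {"x": 0,"y": 0,"z": -0.0018,"turn": 0,"fingers": 0.02}
    - {"x": 0,"y": 0,"z": 0,"turn": 0,"fingers": 0.02}
    - {"x": 0,"y": 0,"z": 0,"turn": 0,"fingers": 0.045}
    - {"x": 0,"y": 0,"z": 0,"turn": 0,"fingers": 0.055}
    - {"x": 0,"y": 0,"z": 0,"turn": 0,"fingers": 0.055}
    - {"x": 0,"y": 0,"z": 0.02,"turn": 0,"fingers": 0.055}
    - {"x": 0,"y": 0,"z": 0.04,"turn": 0,"fingers": 0.055}
    - {"x": 0,"y": 0,"z": 0.05,"turn": 0,"fingers": 0.055}
    - {"x": 0,"y": 0,"z": 0.05,"turn": 0,"fingers": 0.055}
    - {"x": -0.04,"y": 0,"z": 0.03,"turn": 0,"fingers": 0.055}
    - {"x": -0.04,"y": 0,"z": 0,"turn": 0,"fingers": 0.055}
    - {"x": -0.04,"y": 0,"z": 0,"turn": 0,"fingers": 0.055}

```text
t: 32.25
tcp_pos: [0.3495, 0.2796, 0.2036]
eef_rot: [0.0, 0.746, 0.666, 0.001]
contact_force: [0.2, 0.7, -0.4]
width: 0.0548
```

Request:
carry_out:
  rows:
    - {"x": -0.03,"y": 0.04,"z": 0,"turn": 0,"fingers": 0.055}
    - {"x": -0.03,"y": 0.04,"z": 0,"turn": 0,"fingers": 0.055}
    - {"x": -0.02,"y": 0.04,"z": 0,"turn": 0,"fingers": 0.055}
    - {"x": -0.01,"y": 0.04,"z": 0,"turn": 0,"fingers": 0.055}
    - {"x": 0,"y": 0.04,"z": 0,"turn": 0,"fingers": 0.055}
    - {"x": 0,"y": 0.03,"z": 0,"turn": 0,"fingers": 0.055}
    - {"x": 0,"y": 0,"z": 0,"turn": 0,"fingers": 0.055}
    - {"x": 0,"y": 0,"z": 0,"turn": 0,"fingers": 0.055}

```text
t: 33.05
tcp_pos: [0.2596, 0.5094, 0.2017]
eef_rot: [0.0, 0.745, 0.667, -0.001]
contact_force: [-0.3, -0.5, -0.1]
width: 0.0549
```

```bash
python3 -c "
from snap import *
snap('r',{'scene':(170,150,260,230),'top':(185,190,265,270)})
from meas import jam
jam('top','r',(193,232,224,258),.022)
jam('scene','r',(185,180,218,208),.022)
for n in('scene','top'):
  C=cloud(n,np.load(f'pics/r_{n}.npy')); m=(C[...,2]>.02)&(C[...,2]<.12)&(np.linalg.norm(C[...,:2]-[.461,.2],axis=-1)<.045);P=C[m]
  for z in(.03,.05,.07,.09): 
    k=abs(P[:,2]-z)<.01; print(n,z,k.sum(),P[k].mean(0).round(3),P[k].min(0).round(3),P[k].max(0).round(3))
"
```

```text
tcp [0.2596 0.5094 0.2017] F [-0.3 -0.5 -0.1] w 0.0549 t 33.05
top 131 c [468.3 277.6] [44.3 35.2] 83.2 depth z pct [0.0185 0.0215 0.0248] slope [-0.585 -2.819]
scene 70 c [468.2 280.9] [43.8 33.4] 88.4 depth z pct [0.0205 0.0223 0.0242] slope [-0.061 -0.049]
scene 0.03 62 [0.449 0.19  0.03 ] [0.439 0.178 0.02 ] [0.475 0.216 0.039]
scene 0.05 77 [0.451 0.19  0.049] [0.439 0.177 0.04 ] [0.478 0.212 0.06 ]
scene 0.07 62 [0.451 0.191 0.069] [0.439 0.182 0.06 ] [0.473 0.21  0.08 ]
scene 0.09 81 [0.454 0.195 0.089] [0.439 0.182 0.08 ] [0.474 0.216 0.097]
top 0.03 16 [0.459 0.189 0.034] [0.439 0.179 0.02 ] [0.482 0.206 0.04 ]
top 0.05 33 [0.458 0.188 0.05 ] [0.439 0.18  0.04 ] [0.478 0.209 0.059]
top 0.07 24 [0.46  0.188 0.068] [0.442 0.183 0.06 ] [0.477 0.203 0.08 ]
top 0.09 88 [0.458 0.198 0.091] [0.444 0.182 0.082] [0.473 0.213 0.099]
```

View pics/r_scene.png

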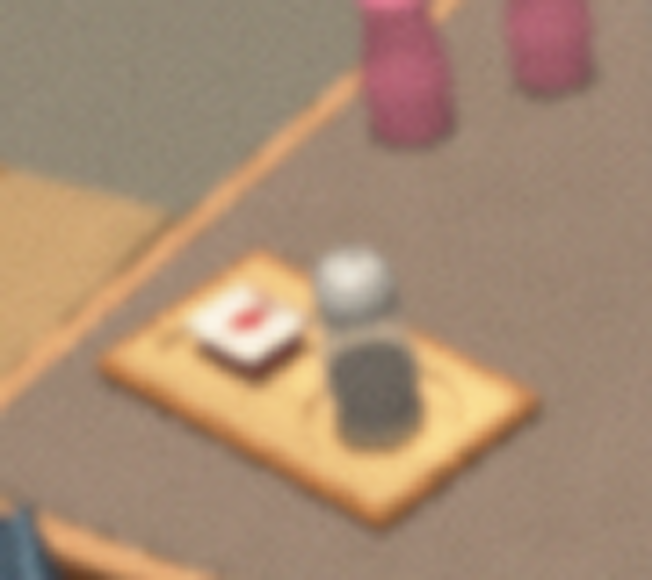

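View pics/r_top.png

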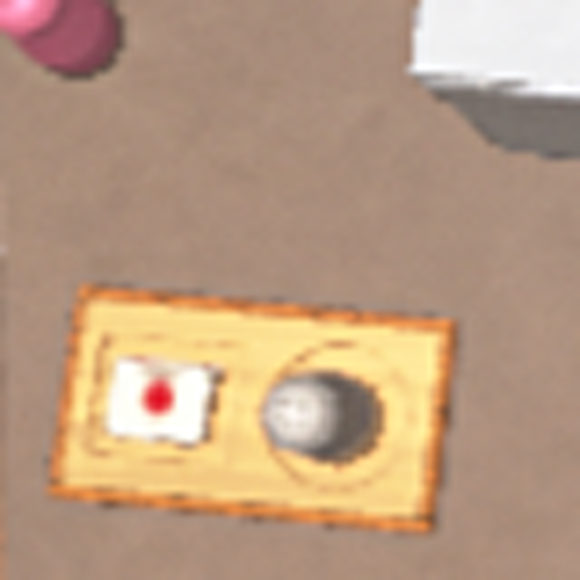

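```bash
python3 -c "
from snap import *
snap('s',{'scene':(230,110,550,330),'top':(170,80,500,300)})
from meas import jam
jam('top','s',(374,225,397,245),.022)
C=cloud('top',np.load('pics/s_top.npy')); m=(C[...,2]>.022)&(C[...,2]<.12)&(np.linalg.norm(C[...,:2]-[.482,-.409],axis=-1)<.05);P=C[m]
print('caddy',P.min(0).round(3),P.max(0).round(3),cv2.minAreaRect((P[:,:2]*1000).astype(np.float32)))
for n,bx in (('top',(372,240,425,268)),('scene',(355,268,410,305))):
  im=cv2.imread(f'pics/s_{n}_raw.png');a,b,c,d=bx;g=cv2.cvtColor(im,cv2.COLOR_BGR2HSV).astype(int)[b:d,a:c];m=(g[...,2]>150)&(g[...,1]<50)
  l=cv2.connectedComponentsWithStats(m.astype(np.uint8));L=1+np.argmax(l[2][1:,4]);v,u=np.nonzero(l[1]==L);P=ray(n,np.c_[u+a,v+b],.011)[:,:2]*1000
  print(n,'spoon',cv2.minAreaRect(P.astype(np.float32)),np.percentile(cloud(n,np.load(f'pics/s_{n}.npy'))[v+b,u+a,2],[10,50,90]))
"
```

```text
tcp [0.26   0.5086 0.202 ] F [-0.2 -0.1 -0.1] w 0.0552 t 33.15
top 140 c [ 490.8 -316.7] [46.8 35.5] 81.7 depth z pct [0.0186 0.022  0.0251] slope [-2.039  3.082]
caddy [ 0.452 -0.44   0.023] [ 0.508 -0.371  0.082] ((479.5932312011719, -406.99591064453125), (67.86412811279297, 52.33809280395508), 83.97761535644531)
top spoon ((407.8003234863281, -357.2973937988281), (129.16812133789062, 20.34523582458496), 86.8353500366211) [0.00743908 0.01205238 0.01649867]
scene spoon ((415.40966796875, -356.52532958984375), (124.22308349609375, 23.73804473876953), 80.61631774902344) [0.00775263 0.011762   0.0160535 ]
```

View pics/s_top.png

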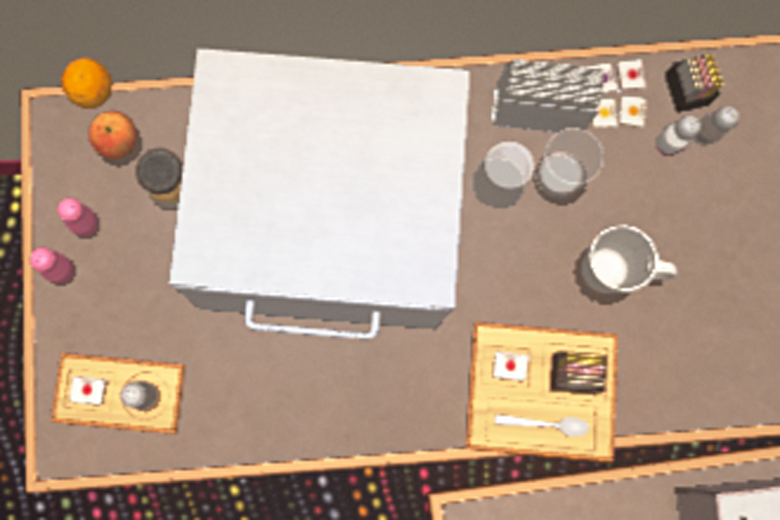

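```bash
python3 -c "
from station import robot
print(robot.close_job())"
```

```text
the job is handed in; nothing more can be done
None
```

Both boards are made up as asked, and I handed the job in at about 33 s of the 144 s. I placed the pieces in the order you gave: teaspoon, sugar caddy, first jam tub, salt shaker, second jam tub.

What the last pictures and depth readings showed, with the arm clear of everything:

| Piece | Where it ended up | Check |
|---|---|---|
| Teaspoon | In the trough, parallel to it within about 3° | Lies in the trough; depth readings put its surface at 7–16 mm |
| Sugar caddy | Within 3 mm of the recess centre | Upright; I felt it touch the floor, about 5 N, before letting go |
| Jam tub, big board | 2–5 mm off centre | Lid at 22 mm, which is right for a tub on the floor; clearance is 8 mm |
| Salt shaker | Within about 3 mm of centre | Top about 97 mm against 96 expected; sides upright |
| Jam tub, small board | About 2 mm off centre | Lid at 22 mm, as it should be |

The honey jar, mug, pink shakers and back-edge spares look unmoved.

- **Shaker grip:** the fingers closed to 37 mm on the 44 mm shaker, and it sat about 5 mm off to one side. I corrected the offset before lowering it.
- **Spoon angle:** the two cameras disagreed by about 6° (81° and 87°, with the trough at 84°). Both readings put it along the trough.

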